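# Take the sold box from behind the display pieces

### The arm

A 6-joint arm with a two-finger parallel gripper is mounted at the origin on the work surface. World frame = base frame: x ahead of the robot, y to its left, z up, the work surface at z = 0. Lengths are in m, angles in rad, forces in N, time in s.
With the tool pointing down it reaches from about 0.3 to 0.85 m from the base axis. Payload 5.4 kg.
Tool frame: the origin (TCP) lies at the very end of the fingers, on their centre line; the grasp point (between the pads) lies 19 mm behind it; z points along the fingers, x is the direction in which the jaws open and shut, and the axes are right-handed (so a half turn about z gives the same grasp; the last joint's range is limited). The gripper opens to 85 mm and grips with 20 to 120 N. Pads are 22 mm wide; open, the fingers measure 114 mm over their backs; the gripper's body (76 mm by 85 mm) begins 54 mm behind the grasp point. The pads swing forward as they close: fully open they stand 13 mm farther back than shut.
Start: joints at [1.043, 0.158, 1.597, -0, 1.386, -0.21], TCP at [0.18, 0.546, 0.231] pointing down, gripper open.
Joint ranges: [-2.91, 2.91], [-0.94, 2.29], [0.18, 2.7], [-1.29, 4.43], [0.17, 2.64], [-3, 3]. Speed limits (rad/s): [2.57, 2.57, 3.14, 3.14, 3.14, 3.14].

### API

Orientations are given as a unit quaternion [w, x, y, z].
In Python, from rig import env gives the robot as it stands. The module is installed in compiled form; this text tells all that it offers.
- The arm moves only by the tool play_rows, never from a script. Its argument "rows" is a list of rows, each a list of 7 numbers: the opening, from 0 (shut) to 1 (fully open), then the shift along the tool's x, y, z in m, then the turn, a rotation vector about the tool's x, y, z in degrees. In form: [[claw, x, y, z, rx, ry, rz], ...]. A call has 1 to 10 rows; each row is the pose to reach, as a shift and turn from the pose measured when the call began, along the tool's axes at that moment; what a row does not reach only later rows make up. A row lasts 1/12 s, in which the tool goes at most 41.7 mm and 7.16 degrees, less where a joint would pass 70% of its speed; a pose out of reach is approached as far as the arm can. A call with a gripper value outside its range is refused whole. The fingers move at their own pace and stop on an object; the grip force is fixed at half the most. Time passes only in rows, so rows that repeat a pose let the fingers close. It gives the time, the measured TCP pose, the force and the opening at its end, in the units of the state.
- env.state(): the state, without advancing time (a new reading comes with each control period).
- env.read_camera(name): name is "scene" or "top" or "wrist"; returns a dict with "color" (420x560x3 uint8, red, green, blue), "fx", "fy", "cx", "cy" (pixels), "k1" (the pictures are not rectified: a ray, as slopes to the right and down, at radius r is drawn at 1 + k1 r^2 times it, then the intrinsics apply), "position" and "rotation" of the camera in the world. Camera axes: x right, y down, z forward; pixel columns grow to the right and rows downward; lengths in m; the calibration is good to about 2 mm. A picture is of the moment at which its call begins. There is no depth.
- env.finish_job(): hands the job in, once; it reports no verdict.
The state is a dict: "time_s": time; "joint_pos": joint angles; "joint_vel": joint speeds; "joint_torque": joint torques, N m; "eef_pos": TCP position; "eef_rot": TCP orientation; "wrist_force": force on the tool from outside, world axes, zero at the start; "ft_torque": the same for the moment, N m; "opening": finger opening in m.
Only numpy, scipy, OpenCV 4.12 (cv2) and the standard library are available. Lean on these libraries where they do the work, as an engineer would, in place of code of your own. Each camera call takes 0.05 s, during which the arm holds its last target.

### The job

The low round wooden box at the back of the display board has been sold. First move the two tall pieces in front of it, the gourd bottle and the canister, onto the reed mat, then set the round box in the middle of the open cardboard carton, and only after that put the bottle and the canister back, each exactly where it stood on the board at the start. Everything stays upright, and the low square box beside it is not to be disturbed.

Things in the scene. Friction and masses are not known exactly. Their poses are not given: they have to be found in the camera images.
- bottle_mid (a point): Tall brown gourd bottle with a small cork on top, loose, round about its upright axis, 118 mm high. Belly 66 mm in diameter at 34 mm above its foot, foot 48 mm; slim straight neck 26 mm in diameter from 74 to 110 mm above the foot, then the cork (18 mm wide, 8 mm high). About 0.16 kg. The point is on its axis, half-way up (59 mm above the foot); z is up along the axis. It stands in the front row of the display board, left or right.
- canister_mid (a point): Tall plain round wooden canister, pale with two thin dark bands, loose, a straight cylinder 58 mm in diameter and 92 mm high, about 0.18 kg. The point is its centre (46 mm above its foot); z is up along the axis. It stands in the front row of the display board, in the place beside the bottle.
- roundbox_mid (a point): Low round pale wooden box (closed, one piece), loose, a straight cylinder 62 mm in diameter and 38 mm high with a dark spot on top, about 0.09 kg. The point is its centre (19 mm above its foot); z is up. It stands in the back row of the display board, left or right. This is the sold piece.
- squarebox_mid (a point): Low square pale wooden box, loose, 54 x 54 mm and 36 mm high, about 0.10 kg. The point is its centre (18 mm above its foot). It stands in the back row beside the round box and is to be left alone.
- board: Dark wooden display board, fixed, 200 mm (its x, front to back) by 210 mm (its y), top 18 mm above the table, with a 10 mm wide lip along the far (+x) edge that rises 10 mm above the top. Four dark round patches mark the places: front row at x = -40 mm, back row at x = +38 mm, each at y = -46 and +46 mm. The origin is the centre of its underside, on the table; +x points to the back row, z up.
- mat: Stiff flat reed mat, pale with stripes, fixed on the table, 240 mm (its x) by 150 mm (its y) and 4 mm thick, empty, to the left or the right of the board: the side area. The origin is the centre of its underside, z up.
- carton: Shallow open-topped cardboard carton, fixed on the table on the other side of the board, 160 x 160 mm outside, walls and floor 4 mm thick, 28 mm high overall, empty. The origin is the centre of its underside (the inner floor is 4 mm higher); z up.
Mind the look-alikes: they are no part of the job. What is shaped like the part that bears canister_mid but turquoise or yellow is not meant.

How it is judged:
On the way, in this order (a step that is already met when the one before it is completed fails the run):
1. the bottle and the canister both stand upright on the mat, released (x of bottle_mid in the frame of mat between -0.1 and 0.1 m and y of bottle_mid in the frame of mat between -0.055 and 0.055 m and z of bottle_mid in the frame of mat below 0.071 m and angle between each of bottle_mid, canister_mid's own z axis and vertical below 0.1 rad and linear speed of each of bottle, canister below 0.02 m/s and contact force between the fingers and bottle below 0.3 N and x of canister_mid in the frame of mat between -0.1 and 0.1 m and y of canister_mid in the frame of mat between -0.055 and 0.055 m and z of canister_mid in the frame of mat below 0.058 m and contact force between the fingers and canister below 0.3 N), for 0.2 s.
2. with both still standing on the mat, the round box stands in the middle of the carton, released (all of step 1 and horizontal distance between roundbox_mid and carton below 0.015 m and z of roundbox_mid in the frame of carton below 0.031 m and angle between roundbox_mid's own z axis and vertical below 0.1 rad and linear speed of roundbox below 0.02 m/s and contact force between the fingers and roundbox below 0.3 N), for 0.2 s.
At the end, for the whole second after the job is handed in: The round box stands upright on the carton's floor within 15 mm of its centre; the bottle and the canister stand upright on the board, each within 15 mm of where it was at the start; the square box is within 15 mm of its start; all released and at rest (horizontal distance between roundbox_mid and carton below 0.015 m and z of roundbox_mid in the frame of carton below 0.031 m and angle between each of roundbox_mid, bottle_mid, canister_mid's own z axis and vertical below 0.1 rad and linear speed of each of roundbox, bottle, canister below 0.02 m/s and contact force between the fingers and roundbox below 0.3 N and distance of each of bottle_mid, canister_mid, squarebox_mid from where it was at the start of the episode below 0.015 m and contact force between the fingers and bottle below 0.3 N and contact force between the fingers and canister below 0.3 N); the robot touches nothing.
It fails at once if the low square box is moved by more than 15 mm (distance of squarebox_mid from where it was at the start of the episode above 0.015 m).
It fails at once if the bottle, the canister or the round box is tipped by more than about 35 degrees (angle between any of bottle_mid, canister_mid, roundbox_mid's own z axis and vertical above 0.6 rad).
It also fails if it takes over 120 s, if anything falls off the work surface, if the arm or the gripper's body presses on something with over 40 N, if the wrist force passes 120 N, or if a joint passes its speed limit or range.

## Working session

There is one attempt and no reset: what is moved stays moved. The work goes in short steps, Python scripts to look and compute and a tool call to move; the robot and the scene stay as the last step left them, time stands still between calls to the robot, and variables do not carry over. Pictures are saved under pics/ and viewed, and the job is handed in when it is done.

Besides the shell and the picture viewer there is one more tool, called after "Request:" by a JSON object that holds its "fn" and its "kwargs". play_rows: Moves the arm, as the interface text tells. Its arguments: {"type":"object","properties":{"rows":{"type":"array"}},"required":["rows"]}

```bash
mkdir -p pics
python3 - <<'E'
from rig import env
import cv2
s=env.state(); print(s)
for n in ["scene","top","wrist"]:
    c=env.read_camera(n); cv2.imwrite(f"pics/{n}0.png",c["color"][:,:,::-1])
    print(n,{k:v for k,v in c.items() if k!="color"})
E
```

```text
{'time_s': 0.0, 'joint_pos': array([ 1.04289177e+00,  1.59042401e-01,  1.59829585e+00, -1.15734450e-06,
        1.38621024e+00, -2.10095517e-01]), 'joint_vel': array([ 1.07054575e-03,  4.73321674e-04,  9.79448887e-05,  5.82875205e-04,
       -9.15366228e-04,  5.44293640e-05]), 'joint_torque': array([ 1.41132357e-03, -3.96021080e+01, -3.31420326e+01, -3.46382531e-04,
        8.57840118e-03,  1.42203817e-06]), 'eef_pos': array([0.17937311, 0.54564317, 0.23028879]), 'eef_rot': array([ 3.96058770e-04,  8.10087839e-01,  5.86307716e-01, -8.94129101e-04]), 'wrist_force': array([ 0.10228706,  0.21895701, -0.52095412]), 'ft_torque': array([0.02637639, 0.0247681 , 0.06027335]), 'opening': 0.08532878291786761}
scene {'fx': 380.18626715272796, 'fy': 380.18626715272796, 'cx': 279.7274467805053, 'cy': 210.6338589975886, 'k1': -0.011431069390631814, 'position': array([0.83064869, 0.47894398, 0.75273947]), 'rotation': array([-0.10321323,  0.2615003 ,  0.90217259, -0.32718379])}
top {'fx': 514.5059193689517, 'fy': 514.5059193689517, 'cx': 280.94100053938837, 'cy': 204.23821061367101, 'k1': -0.08799049021046909, 'position': array([0.37408001, 0.01743114, 1.13076285]), 'rotation': array([ 0.03200074, -0.70431545,  0.70731275, -0.05122862])}
wrist {'fx': 376.5082959412191, 'fy': 376.5082959412191, 'cx': 279.961324032211, 'cy': 207.3869086471415, 'k1': -0.07071642399831113, 'position': array([0.10164836, 0.57270646, 0.37281074]), 'rotation': array([0.13203483, 0.7989918 , 0.578921  , 0.09502306])}
```

View pics/scene0.png

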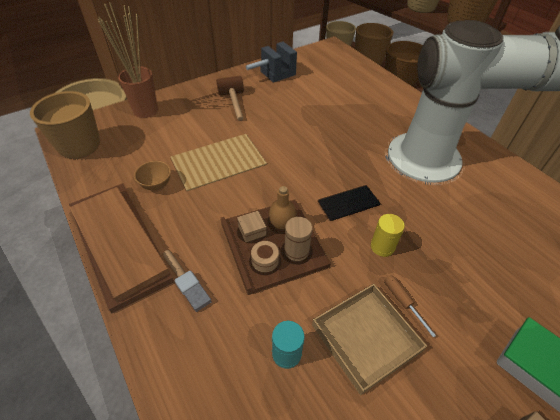

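View pics/top0.png

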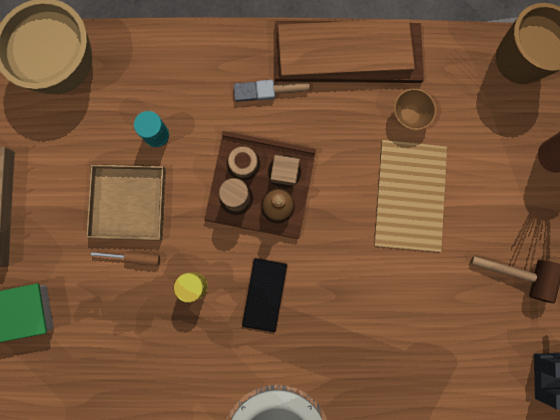

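View pics/wrist0.png

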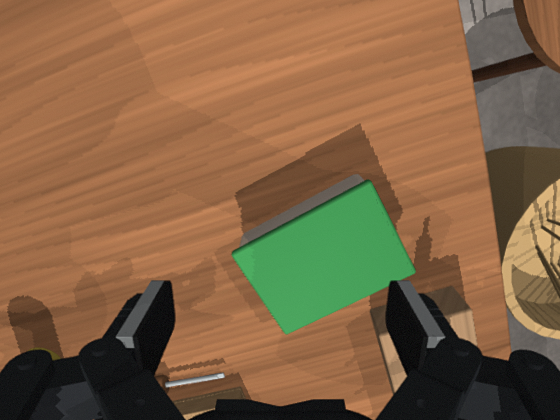

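The top view has the board at about (260,185). On it are the canister (235,193), bottle (278,205), round box (243,160) and square box (285,168). The mat is at (411,196) and the carton at (126,203). Next I measure them.

```bash
cat > h.py <<'E'
import numpy as np, cv2
from scipy.spatial.transform import Rotation as R
def rot(q): return R.from_quat([q[1],q[2],q[3],q[0]])
def cast(c,u,v,z):
    K=np.array([[c["fx"],0,c["cx"]],[0,c["fy"],c["cy"]],[0,0,1]])
    p=cv2.undistortPoints(np.array([[[u,v]]],float),K,np.array([c["k1"],0,0,0.]))[0,0]
    d=rot(c["rotation"]).apply([p[0],p[1],1]); o=np.array(c["position"])
    return (o+d*(z-o[2])/d[2])
def proj(c,P):
    r=rot(c["rotation"]).inv().apply(np.array(P)-c["position"]); s=r[:2]/r[2]; s=s*(1+c["k1"]*(s@s))
    return s[0]*c["fx"]+c["cx"],s[1]*c["fy"]+c["cy"]
E
python3 - <<'E'
from rig import env
import cv2
c=env.read_camera("top")["color"][:,:,::-1]
cv2.imwrite("pics/board.png",cv2.resize(c[125:245,200:325],None,fx=6,fy=5,interpolation=cv2.INTER_CUBIC)[:,:])
d=env.read_camera("scene")["color"][:,:,::-1]
cv2.imwrite("pics/boards.png",cv2.resize(d[180:295,215:335],None,fx=6,fy=5,interpolation=cv2.INTER_CUBIC))
E
```

```text
(no output)
```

View pics/board.png

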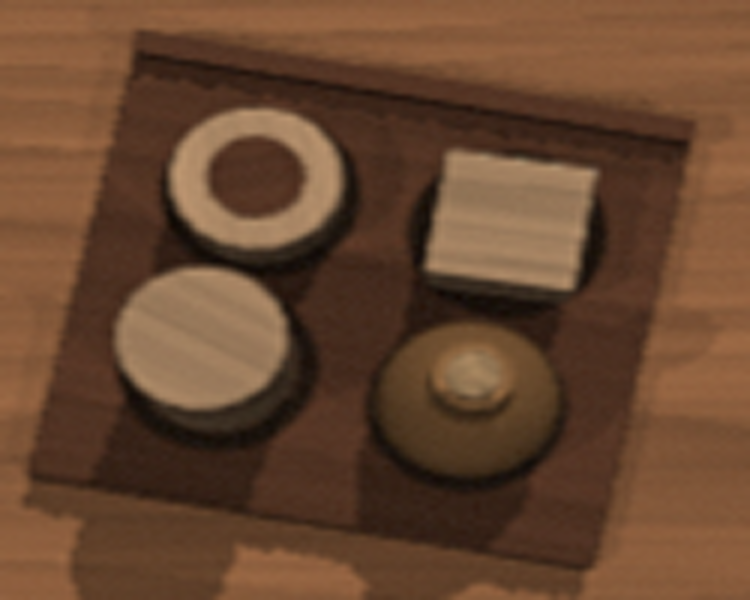

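View pics/boards.png

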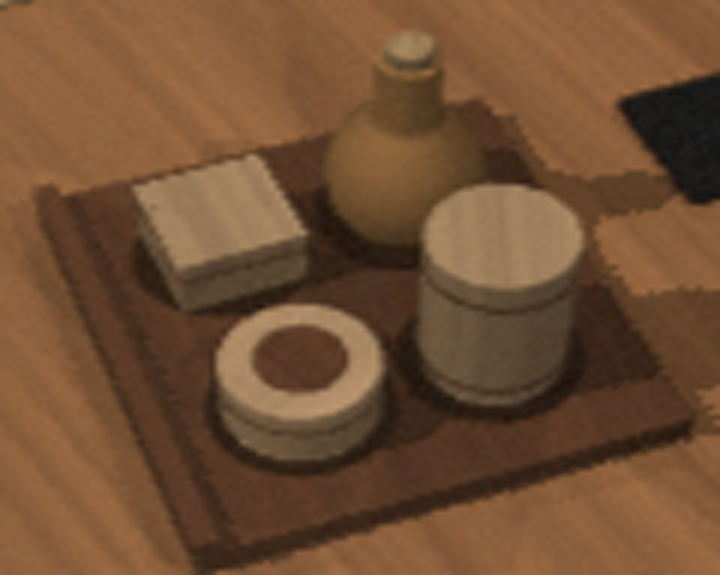

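Run:
```python
from rig import env
from h import *
t=env.read_camera("top"); s=env.read_camera("scene")
T=lambda x,y,z:cast(t,200+(x+.5)/6-.5,125+(y+.5)/5-.5,z)[:2].round(4)
S=lambda x,y,z:cast(s,215+(x+.5)/6-.5,180+(y+.5)/5-.5,z)[:2].round(4)
print("can",T(203,338,.11),S(503,238,.11))
print("rb",T(258,179,.056),S(300,362,.056), 'spot',T(256,176,.056),S(300,359,.056))
print("cork",T(475,373,.136),S(411,47,.136))
print("bellyctr(z~.05)",T(467,400,.052))
print("sq",T(511,220,.054),S(220,216,.054))
print("sqcorn",[T(*p,.054) for p in [(443,149),(598,170),(577,291),(424,272)]])
print("board near",T(32,475,.018),T(590,568,.018),"far",T(137,33,.028),T(692,122,.028))
print("board S",S(695,425,.018),S(40,188,.028),S(205,552,.028))
img=cv2.cvtColor(t["color"],cv2.COLOR_RGB2HSV)
for n,(u0,u1,v0,v1) in dict(mat=(365,455,130,260),carton=(80,172,155,250)).items():
    cr=t["color"][v0:v1,u0:u1,::-1]; cv2.imwrite(f"pics/{n}.png",cv2.resize(cr,None,fx=5,fy=5,interpolation=cv2.INTER_CUBIC))
```

```text
can [0.5193 0.0842] [0.5213 0.0881]
rb [0.5952 0.0687] [0.5973 0.0726] spot [0.5965 0.0694] [0.5964 0.0712]
cork [ 0.5017 -0.0058] [ 0.502  -0.0028]
bellyctr(z~.05) [ 0.5009 -0.0049]
sq [ 0.5778 -0.0208] [ 0.5807 -0.0151]
sqcorn [array([0.6086, 0.0032]), array([ 0.5994, -0.0519]), array([ 0.5472, -0.044 ]), array([0.5554, 0.0101])]
board near [0.4726 0.1517] [ 0.4316 -0.0496] far [0.6664 0.1146] [ 0.6264 -0.0883]
board S [0.476  0.1587] [ 0.6249 -0.0875] [0.6662 0.121 ]
```

View pics/mat.png

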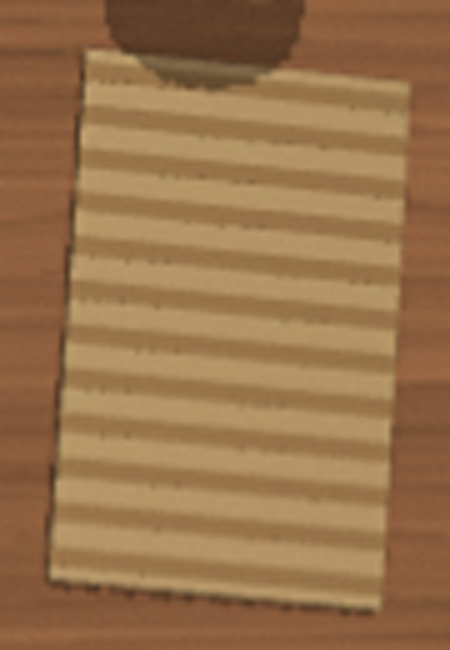

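View pics/carton.png

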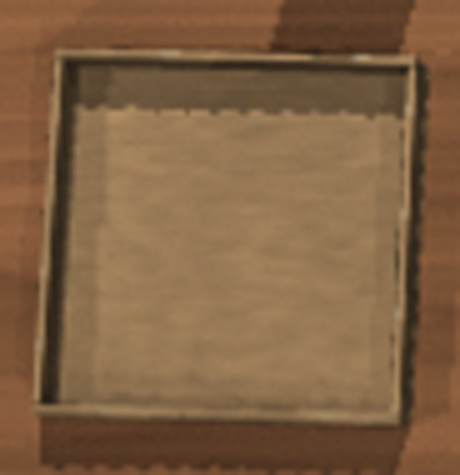

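```bash
cat >> h.py <<'E'
def goto(st,P):  # shift in tool axes to reach P
    return rot(st["eef_rot"]).inv().apply(np.array(P)-st["eef_pos"]).round(4)
def yaw(st):
    m=rot(st["eef_rot"]).as_matrix(); return np.degrees(np.arctan2(m[1,0],m[0,0])).round(2), m[:,2].round(4)
E
python3 - <<'E'
from rig import env
from h import *
t=env.read_camera("top"); s=env.read_camera("scene")
def T(x,y,u0,v0,z): return cast(t,u0+(x+.5)/5-.5,v0+(y+.5)/5-.5,z)[:2]
m=[T(x,y,365,130,.004) for x,y in [(86,50),(412,83),(381,609),(48,582)]]
c=[T(x,y,80,155,.028) for x,y in [(55,50),(416,57),(404,422),(35,409)]]
print(np.round(m,4),np.mean(m,0)); print(np.round(c,4),np.mean(c,0))
for q in [(172,159),(258,137),(266,158),(182,186)]: print("matS",cast(s,*q,.004)[:2].round(4))
for q in [(314,323),(376,288),(427,346),(363,389)]: print("carS",cast(s,*q,.028)[:2].round(4))
st=env.state(); print(yaw(st))
E
```

```text
[[ 0.654  -0.2428]
 [ 0.6396 -0.3933]
 [ 0.4009 -0.3683]
 [ 0.4142 -0.2187]] [ 0.52719243 -0.30576809]
[[0.5929 0.4026]
 [0.589  0.2437]
 [0.4303 0.2455]
 [0.436  0.4053]] [0.51204768 0.32426552]
matS [ 0.64   -0.3757]
matS [ 0.3777 -0.331 ]
matS [ 0.4065 -0.2364]
matS [ 0.6586 -0.26  ]
carS [0.5923 0.2543]
carS [0.4338 0.2617]
carS [0.4348 0.4094]
carS [0.591  0.4024]
(np.float64(71.79), array([-1.e-04, -1.e-04, -1.e+00]))
```

Request:
{"fn": "play_rows", "kwargs": {"rows": [[1,-0.422,0.478,-0.03,0,0,37.8],[1,-0.422,0.478,-0.03,0,0,37.8],[1,-0.422,0.478,-0.03,0,0,37.8],[1,-0.422,0.478,-0.03,0,0,37.8],[1,-0.422,0.478,-0.03,0,0,37.8],[1,-0.422,0.478,-0.03,0,0,37.8],[1,-0.422,0.478,-0.03,0,0,37.8],[1,-0.422,0.478,-0.03,0,0,37.8],[1,-0.422,0.478,-0.03,0,0,37.8],[1,-0.422,0.478,-0.03,0,0,37.8]]}}

```text
time_s: 1.28
eef_pos: [0.3906, 0.1852, 0.2513]
eef_rot: [0.0, 0.956, 0.292, 0.001]
wrist_force: [0.9, -0.1, 0.7]
opening: 0.0852
```

Run:
```python
from rig import env
from h import *
st=env.state(); print(st["time_s"],st["eef_pos"],yaw(st),goto(st,[.502,-.0045,.26]),st["joint_pos"])
```

```text
1.2833 [0.39059579 0.18518504 0.25129327] (np.float64(34.0), array([ 1.e-03,  2.e-04, -1.e+00])) [-0.0137  0.2196 -0.0086] [ 1.61640545e-01 -2.44373858e-01  1.94705374e+00  3.15094775e-05
  1.43786243e+00 -4.31744663e-01]
```

Request:
{"fn": "play_rows", "kwargs": {"rows": [[1,-0.014,0.22,-0.008,0,0,0],[1,-0.014,0.22,-0.008,0,0,0],[1,-0.014,0.22,-0.008,0,0,0],[1,-0.014,0.22,-0.008,0,0,0],[1,-0.014,0.22,-0.008,0,0,0],[1,-0.014,0.22,-0.008,0,0,0],[1,-0.014,0.22,-0.008,0,0,0],[1,-0.014,0.22,-0.008,0,0,0]]}}

```text
time_s: 1.95
eef_pos: [0.5018, -0.0051, 0.2592]
eef_rot: [-0.0, 0.957, 0.292, 0.0]
wrist_force: [0.5, 0.1, 0.2]
opening: 0.0853
```

Run:
```python
from rig import env
from h import *
st=env.state(); print(st["time_s"],st["eef_pos"],yaw(st),goto(st,[.502,-.0045,.26]),st["joint_vel"])
w=env.read_camera("wrist"); print(w["position"]); cv2.imwrite("pics/w1.png",w["color"][:,:,::-1])
for P in [(.502,-.0045,.136),(.520,.086,.11),(.596,.0705,.056),(.579,-.018,.054)]: print(proj(w,P))
```

```text
1.95 [ 0.50184456 -0.00510347  0.25919869] (np.float64(33.92), array([ 3.e-04,  9.e-04, -1.e+00])) [ 0.0005 -0.0004 -0.0008] [ 0.03735369 -0.02214099  0.02331772  0.00229509  0.00392209  0.002889  ]
[0.45644469 0.06447544 0.40162822]
(np.float64(278.6593832821075), np.float64(198.11713821440085))
(np.float64(365.3399901027135), np.float64(105.79221531579522))
(np.float64(406.3240962472881), np.float64(163.06055655295097))
(np.float64(335.6472171541897), np.float64(225.72988992788964))
```

View pics/w1.png

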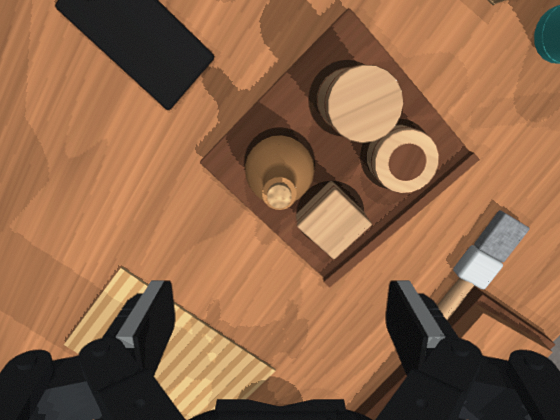

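The wrist view shows the cork at (279,195), the canister top at (366,103) and the round box spot at (406,161). All are within about 3 px of prediction, so I descend on the bottle neck.

Request:
{"fn": "play_rows", "kwargs": {"rows": [[1,0,-0.001,0.04,0,0,0],[1,0,-0.001,0.08,0,0,0],[1,0,-0.001,0.11,0,0,0],[1,0,-0.001,0.135,0,0,0],[1,0,-0.001,0.15,0,0,0],[1,0,-0.001,0.16,0,0,0],[1,0,-0.001,0.16,0,0,0],[1,0,-0.001,0.16,0,0,0]]}}

```text
time_s: 2.67
eef_pos: [0.501, -0.0024, 0.0997]
eef_rot: [-0.0, 0.956, 0.293, 0.0]
wrist_force: [-0.1, 0.3, 1.2]
opening: 0.0851
```

Request:
{"fn": "play_rows", "kwargs": {"rows": [[0,0,0,0,0,0,0],[0,0,0,0,0,0,0],[0,0,0,0,0,0,0],[0,0,0,0,0,0,0],[0,0,0,0,0,0,0],[0,0,0,0,0,0,0],[0,0,0,0,0,0,0],[0,0,0,0,0,0,0]]}}

```text
time_s: 3.33
eef_pos: [0.5012, -0.0027, 0.1004]
eef_rot: [-0.0, 0.956, 0.293, 0.0]
wrist_force: [-3.2, -1.9, 6.2]
opening: 0.0244
```

Run:
```python
from rig import env
from h import *
st=env.state(); print(st["time_s"],st["eef_pos"],yaw(st),st["opening"],st["wrist_force"])
w=env.read_camera("wrist"); cv2.imwrite("pics/w2.png",w["color"][:,:,::-1])
```

```text
3.3333 [ 0.50119597 -0.00272651  0.10036279] (np.float64(34.09), array([ 9.e-04,  4.e-04, -1.e+00])) 0.02439154197655071 [-3.18917835 -1.88786249  6.23865564]
```

View pics/w2.png

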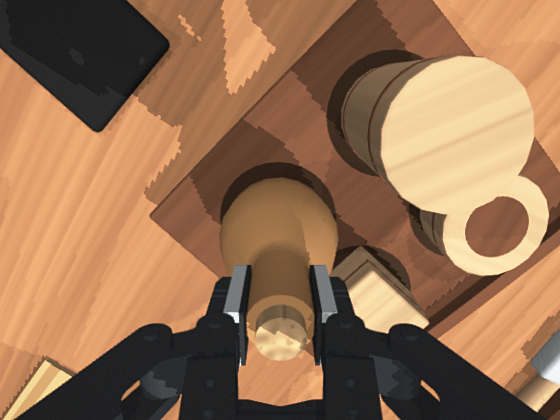

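The neck is gripped: the opening reads 24 mm and the cork is centred at about (281,335). Lifting.

Request:
{"fn": "play_rows", "kwargs": {"rows": [[0,0,0,-0.01,0,0,0],[0,0,0,-0.03,0,0,0],[0,0,0,-0.055,0,0,0],[0,0,0,-0.08,0,0,0],[0,0,0,-0.1,0,0,0],[0,0,0,-0.12,0,0,0],[0,0,0,-0.12,0,0,0],[0,0,0,-0.12,0,0,0]]}}

```text
time_s: 4.05
eef_pos: [0.5017, -0.0028, 0.2211]
eef_rot: [0.0, 0.956, 0.293, 0.002]
wrist_force: [0.1, 0.2, -2.1]
opening: 0.0245
```

Run:
```python
from rig import env
from h import *
st=env.state(); print(st["time_s"],st["eef_pos"],yaw(st),st["opening"],st["wrist_force"],goto(st,[.477,-.301,.22]))
w=env.read_camera("wrist"); cv2.imwrite("pics/w3.png",w["color"][:,:,::-1])
```

```text
4.05 [ 0.50167423 -0.00283959  0.22109383] (np.float64(34.09), array([ 0.0032,  0.    , -1.    ])) 0.024526195748931844 [ 0.14453032  0.20005694 -2.13922594] [-0.1875  0.2331  0.001 ]
```

View pics/w3.png

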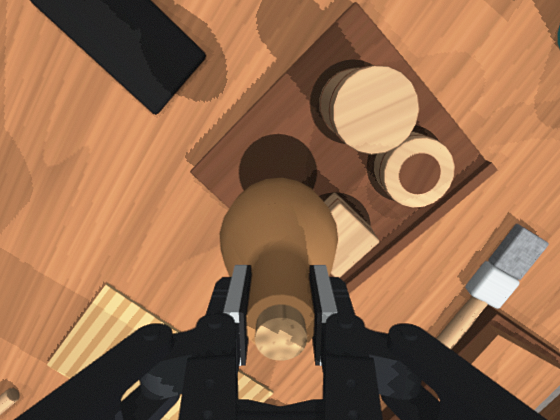

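The bottle is lifted and unshifted between the pads. Moving to the mat.

Request:
{"fn": "play_rows", "kwargs": {"rows": [[0,-0.01,0.012,0,0,0,0],[0,-0.03,0.037,0,0,0,0],[0,-0.055,0.068,0,0,0,0],[0,-0.08,0.1,0,0,0,0],[0,-0.105,0.131,0,0,0,0],[0,-0.13,0.162,0,0,0,0],[0,-0.155,0.193,0,0,0,0],[0,-0.175,0.218,0,0,0,0],[0,-0.185,0.23,0,0,0,0],[0,-0.187,0.233,0,0,0,0]]}}

```text
time_s: 4.93
eef_pos: [0.475, -0.3023, 0.217]
eef_rot: [-0.002, 0.957, 0.291, -0.001]
wrist_force: [0.7, -0.2, -1.8]
opening: 0.0244
```

Run:
```python
from rig import env
from h import *
w=env.read_camera("wrist"); cv2.imwrite("pics/w4.png",w["color"][:,:,::-1])
st=env.state(); print(st["time_s"],st["eef_pos"],yaw(st),st["opening"],st["wrist_force"],goto(st,[.477,-.301,.0865]))
```

```text
4.9833 [ 0.47539346 -0.30110032  0.21724732] (np.float64(33.95), array([-0.0023,  0.0033, -1.    ])) 0.023896937190410226 [-0.81621005 -0.0423596  -1.49900163] [0.0014 0.0013 0.1307]
```

Request:
{"fn": "play_rows", "kwargs": {"rows": [[0,0.001,0.001,0.02,0,0,0],[0,0.001,0.001,0.05,0,0,0],[0,0.001,0.001,0.08,0,0,0],[0,0.001,0.001,0.1,0,0,0],[0,0.001,0.001,0.115,0,0,0],[0,0.001,0.001,0.122,0,0,0],[0,0.001,0.001,0.126,0,0,0],[0,0.001,0.001,0.128,0,0,0],[0,0.001,0.001,0.128,0,0,0],[0,0.001,0.001,0.128,0,0,0]]}}

```text
time_s: 5.82
eef_pos: [0.4772, -0.3013, 0.0904]
eef_rot: [-0.001, 0.956, 0.292, -0.0]
wrist_force: [-0.2, -0.3, -1.6]
opening: 0.0242
```

Run:
```python
from rig import env
from h import *
st=env.state(); print(st["time_s"],st["eef_pos"],yaw(st),st["opening"],st["wrist_force"],goto(st,[.477,-.301,.0865]))
```

```text
5.8167 [ 0.47722166 -0.30131586  0.09041896] (np.float64(33.97), array([-8.0e-04,  1.9e-03, -1.0e+00])) 0.024239283099973228 [-0.21098291 -0.32688439 -1.62660376] [-0.     -0.0004  0.0039]
```

Force still −1.6 N, so the bottle is hanging. I go the last 4 mm slowly, then release.

Request:
{"fn": "play_rows", "kwargs": {"rows": [[0,0,0,0.001,0,0,0],[0,0,0,0.002,0,0,0],[0,0,0,0.003,0,0,0],[0,0,0,0.004,0,0,0],[0,0,0,0.004,0,0,0],[0,0,0,0.004,0,0,0]]}}

```text
time_s: 6.32
eef_pos: [0.4772, -0.3014, 0.0865]
eef_rot: [-0.001, 0.956, 0.292, -0.0]
wrist_force: [-0.7, -0.8, -0.6]
opening: 0.0244
```

Request:
{"fn": "play_rows", "kwargs": {"rows": [[1,0,0,0,0,0,0],[1,0,0,0,0,0,0],[1,0,0,0,0,0,0],[1,0,0,0,0,0,0],[1,0,0,0,0,0,0],[1,0,0,0,0,0,0]]}}

```text
time_s: 6.82
eef_pos: [0.4773, -0.3014, 0.0865]
eef_rot: [-0.001, 0.956, 0.292, -0.0]
wrist_force: [0.0, -0.1, -0.3]
opening: 0.0854
```

Run:
```python
from rig import env
from h import *
w=env.read_camera("wrist"); cv2.imwrite("pics/w5.png",w["color"][:,:,::-1])
st=env.state(); print(st["time_s"],st["eef_pos"],yaw(st),st["opening"],st["wrist_force"])
```

```text
6.8667 [ 0.47726627 -0.30137632  0.08650264] (np.float64(33.96), array([-6.0e-04,  1.8e-03, -1.0e+00])) 0.08590745642740621 [ 0.08350741  0.66512123 -0.76093151]
```

View pics/w5.png

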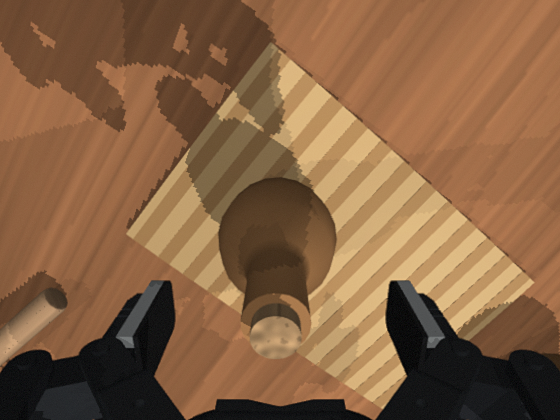

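The bottle stands on the mat near its middle with the fingers clear. Retreating.

Request:
{"fn": "play_rows", "kwargs": {"rows": [[1,0,0,-0.02,0,0,0],[1,0,0,-0.05,0,0,0],[1,0,0,-0.09,0,0,0],[1,0,0,-0.13,0,0,0],[1,0,0,-0.15,0,0,0],[1,0,0,-0.15,0,0,0]]}}

```text
time_s: 7.37
eef_pos: [0.4798, -0.304, 0.2435]
eef_rot: [0.004, 0.956, 0.292, 0.003]
wrist_force: [-0.2, 0.3, 1.3]
opening: 0.0854
```

Run:
```python
from rig import env
from h import *
st=env.state(); print(st["time_s"],st["eef_pos"],yaw(st),st["opening"],goto(st,[.5195,.087,.24]))
```

```text
7.3667 [ 0.47981425 -0.30397514  0.24348118] (np.float64(33.97), array([ 0.0079, -0.0066, -0.9999])) 0.08542488690726939 [ 0.2514 -0.3021  0.0012]
```

Request:
{"fn": "play_rows", "kwargs": {"rows": [[1,0.251,-0.302,0,0,0,0],[1,0.251,-0.302,0,0,0,0],[1,0.251,-0.302,0,0,0,0],[1,0.251,-0.302,0,0,0,0],[1,0.251,-0.302,0,0,0,0],[1,0.251,-0.302,0,0,0,0],[1,0.251,-0.302,0,0,0,0],[1,0.251,-0.302,0,0,0,0],[1,0.251,-0.302,0,0,0,0],[1,0.251,-0.302,0,0,0,0]]}}

```text
time_s: 8.2
eef_pos: [0.5184, 0.0914, 0.2402]
eef_rot: [0.003, 0.956, 0.294, 0.002]
wrist_force: [0.5, 0.7, 0.0]
opening: 0.0856
```

Request:
{"fn": "play_rows", "kwargs": {"rows": [[1,0,0,0,0,0,0],[1,0,0,0,0,0,0]]}}

```text
time_s: 8.37
eef_pos: [0.5177, 0.0924, 0.2391]
eef_rot: [0.003, 0.955, 0.295, 0.002]
wrist_force: [-0.1, -0.0, 0.1]
opening: 0.0852
```

```bash
cat >> h.py <<'E'
def turn(st,deg=34.0):
    # rotation vector (deg, tool axes) to reach straight-down with given yaw
    a=np.radians(deg); x=np.array([np.cos(a),np.sin(a),0]); z=np.array([0,0,-1.]); M=np.stack([x,np.cross(z,x),z],1)
    return np.degrees((rot(st["eef_rot"]).inv()*R.from_matrix(M)).as_rotvec()).round(2)
E
python3 - <<'E'
from rig import env
from h import *
st=env.state(); print(st["time_s"],st["eef_pos"],yaw(st),turn(st),st["opening"],goto(st,[.5195,.087,.059]))
E
```

```text
8.3667 [0.51768089 0.09236566 0.23908176] (np.float64(34.34), array([ 0.0045, -0.0045, -1.    ])) [ 0.36 -0.07  0.34] 0.08521553398209698 [-0.0017  0.0043  0.1801]
```

Request:
{"fn": "play_rows", "kwargs": {"rows": [[1,-0.002,0.004,0.03,0.36,-0.07,0.34],[1,-0.002,0.004,0.07,0.36,-0.07,0.34],[1,-0.002,0.004,0.11,0.36,-0.07,0.34],[1,-0.002,0.004,0.14,0.36,-0.07,0.34],[1,-0.002,0.004,0.165,0.36,-0.07,0.34],[1,-0.002,0.004,0.175,0.36,-0.07,0.34],[1,-0.002,0.004,0.18,0.36,-0.07,0.34],[1,-0.002,0.004,0.18,0.36,-0.07,0.34],[1,-0.002,0.004,0.18,0.36,-0.07,0.34]]}}

```text
time_s: 9.12
eef_pos: [0.5204, 0.0865, 0.0606]
eef_rot: [0.001, 0.956, 0.292, 0.001]
wrist_force: [0.3, -0.5, 0.6]
opening: 0.0854
```

Run:
```python
from rig import env
from h import *
w=env.read_camera("wrist"); cv2.imwrite("pics/w6.png",w["color"][:,:,::-1])
st=env.state(); print(st["time_s"],st["eef_pos"],yaw(st),st["opening"],st["wrist_force"],goto(st,[.5195,.087,.059]))
```

```text
9.1667 [0.52075858 0.08665319 0.06102743] (np.float64(33.97), array([ 3.5e-03, -3.0e-04, -1.0e+00])) 0.08526109273035562 [-0.34711696 -0.49879013 -0.34898675] [-0.0009 -0.001   0.002 ]
```

View pics/w6.png

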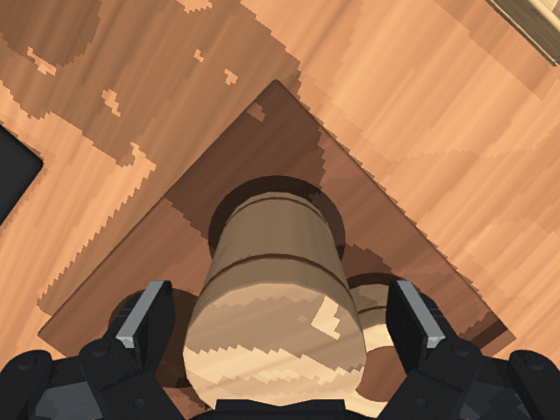

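The canister is centred between the pads at about column 275. Closing.

Request:
{"fn": "play_rows", "kwargs": {"rows": [[0,0,0,0.002,0,0,0],[0,0,0,0.002,0,0,0],[0,0,0,0.002,0,0,0],[0,0,0,0.002,0,0,0],[0,0,0,0.002,0,0,0],[0,0,0,0.002,0,0,0]]}}

```text
time_s: 9.67
eef_pos: [0.5218, 0.0864, 0.0606]
eef_rot: [0.001, 0.956, 0.292, 0.003]
wrist_force: [-1.4, -0.9, 5.8]
opening: 0.0568
```

Run:
```python
from rig import env
from h import *
st=env.state(); print(st["time_s"],st["eef_pos"],yaw(st),st["opening"],st["wrist_force"])
```

```text
9.6667 [0.52180454 0.08639677 0.06061499] (np.float64(34.0), array([ 0.0056, -0.0011, -1.    ])) 0.05683874642641753 [-1.37529453 -0.88020677  5.80795767]
```

Request:
{"fn": "play_rows", "kwargs": {"rows": [[0,0,0,-0.01,0,0,0],[0,0,0,-0.03,0,0,0],[0,0,0,-0.055,0,0,0],[0,0,0,-0.085,0,0,0],[0,0,0,-0.115,0,0,0],[0,0,0,-0.14,0,0,0],[0,0,0,-0.15,0,0,0],[0,0,0,-0.15,0,0,0],[0,0,0,-0.15,0,0,0]]}}

```text
time_s: 10.42
eef_pos: [0.5206, 0.0867, 0.21]
eef_rot: [0.001, 0.956, 0.292, 0.002]
wrist_force: [-0.5, 0.1, -2.7]
opening: 0.057
```

Run:
```python
from rig import env
from h import *
w=env.read_camera("wrist"); cv2.imwrite("pics/w7.png",w["color"][:,:,::-1])
st=env.state(); print(st["time_s"],st["eef_pos"],yaw(st),turn(st),st["opening"],st["wrist_force"],goto(st,[.577,-.311,.21]))
```

```text
10.4667 [0.51985363 0.08666033 0.20875659] (np.float64(34.0), array([ 2.6e-03, -9.0e-04, -1.0e+00])) [ 0.13 -0.1   0.  ] 0.056960184846948765 [-0.90373641 -0.78897992 -2.44212139] [-0.175   0.3616 -0.0007]
```

View pics/w7.png

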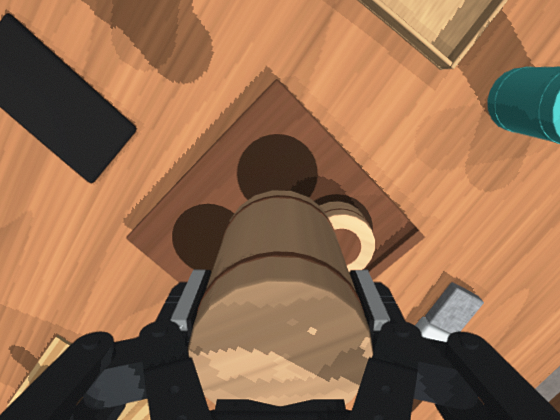

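Held. Moving to the far half of the mat.

Request:
{"fn": "play_rows", "kwargs": {"rows": [[0,-0.007,0.015,0,0,0,0],[0,-0.022,0.045,0,0,0,0],[0,-0.04,0.08,0,0,0,0],[0,-0.057,0.115,0,0,0,0],[0,-0.073,0.15,0,0,0,0],[0,-0.09,0.185,0,0,0,0],[0,-0.107,0.22,0,0,0,0],[0,-0.124,0.255,0,0,0,0],[0,-0.14,0.29,0,0,0,0],[0,-0.15,0.31,0,0,0,0]]}}

```text
time_s: 11.3
eef_pos: [0.5676, -0.2575, 0.2059]
eef_rot: [-0.0, 0.957, 0.291, -0.0]
wrist_force: [0.2, 0.3, -3.1]
opening: 0.0569
```

Run:
```python
from rig import env
from h import *
st=env.state(); print(st["time_s"],st["eef_pos"],yaw(st),turn(st),st["opening"],st["wrist_force"],goto(st,[.577,-.311,.21]))
```

```text
11.3 [ 0.56756285 -0.25752464  0.20592064] (np.float64(33.85), array([-1.1e-03,  5.0e-04, -1.0e+00])) [-0.06  0.04 -0.15] 0.05686649085617593 [ 0.20800148  0.2561531  -3.08687821] [-0.022   0.0497 -0.0041]
```

Request:
{"fn": "play_rows", "kwargs": {"rows": [[0,-0.01,0.022,0,0,0,0],[0,-0.018,0.042,0,0,0,0],[0,-0.022,0.05,0.01,0,0,0],[0,-0.022,0.05,0.04,0,0,0],[0,-0.022,0.05,0.08,0,0,0],[0,-0.022,0.05,0.115,0,0,0],[0,-0.022,0.05,0.14,0,0,0],[0,-0.022,0.05,0.15,0,0,0],[0,-0.022,0.05,0.155,0,0,0],[0,-0.022,0.05,0.155,0,0,0]]}}

```text
time_s: 12.13
eef_pos: [0.5765, -0.3103, 0.0496]
eef_rot: [-0.001, 0.957, 0.291, -0.001]
wrist_force: [0.6, 0.3, -2.2]
opening: 0.0568
```

Run:
```python
from rig import env
from h import *
w=env.read_camera("wrist"); cv2.imwrite("pics/w8.png",w["color"][:,:,::-1])
st=env.state(); print(st["time_s"],st["eef_pos"],yaw(st),turn(st),st["opening"],st["wrist_force"],goto(st,[.577,-.311,.0466]))
```

```text
12.1833 [ 0.577375   -0.31112263  0.05125214] (np.float64(33.87), array([-5.e-04,  0.e+00, -1.e+00])) [-0.02  0.02 -0.13] 0.05699313214176105 [ 0.64409873 -0.91419741 -1.56584812] [-0.0002 -0.0003  0.0047]
```

Request:
{"fn": "play_rows", "kwargs": {"rows": [[0,0,0,0.001,0,0,0],[0,0,0,0.002,0,0,0],[0,0,0,0.003,0,0,0],[0,0,0,0.004,0,0,0],[0,0,0,0.0045,0,0,0],[0,0,0,0.0045,0,0,0]]}}

```text
time_s: 12.68
eef_pos: [0.5773, -0.3111, 0.0468]
eef_rot: [-0.0, 0.957, 0.291, -0.0]
wrist_force: [-1.1, 0.2, -1.9]
opening: 0.0571
```

Request:
{"fn": "play_rows", "kwargs": {"rows": [[1,0,0,0,0,0,0],[1,0,0,0,0,0,0],[1,0,0,0,0,0,0],[1,0,0,0,0,0,0],[1,0,0,0,0,0,0],[1,0,0,0,0,0,0]]}}

```text
time_s: 13.18
eef_pos: [0.5774, -0.3112, 0.0469]
eef_rot: [0.0, 0.957, 0.291, -0.0]
wrist_force: [0.8, -0.7, -0.6]
opening: 0.0854
```

Request:
{"fn": "play_rows", "kwargs": {"rows": [[1,0,0,-0.01,0,0,0],[1,0,0,-0.03,0,0,0],[1,0,0,-0.06,0,0,0],[1,0,0,-0.1,0,0,0],[1,0,0,-0.14,0,0,0],[1,0,0,-0.18,0,0,0],[1,0,0,-0.2,0,0,0],[1,0,0,-0.2,0,0,0]]}}

```text
time_s: 13.85
eef_pos: [0.5801, -0.3132, 0.2558]
eef_rot: [0.006, 0.957, 0.291, 0.004]
wrist_force: [1.1, -0.8, 1.3]
opening: 0.0856
```

Run:
```python
from rig import env
from h import *
w=env.read_camera("wrist"); cv2.imwrite("pics/w9.png",w["color"][:,:,::-1])
w=env.read_camera("scene"); cv2.imwrite("pics/s9.png",w["color"][:,:,::-1])
st=env.state(); print(st["time_s"],st["eef_pos"],yaw(st),turn(st),st["opening"],st["wrist_force"],goto(st,[.5955,.0715,.24]))
```

```text
13.95 [ 0.57787758 -0.31148747  0.24860946] (np.float64(33.87), array([ 0.0019, -0.0019, -1.    ])) [ 0.15 -0.03 -0.13] 0.08518573030000554 [ 0.91737157 -0.54321399 -1.21998286] [ 0.2281 -0.3082  0.0079]
```

View pics/w9.png

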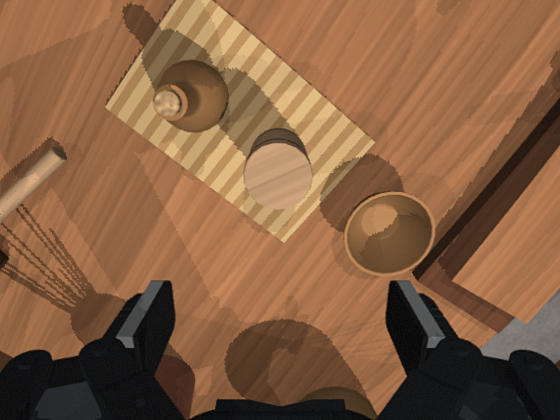

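View pics/s9.png

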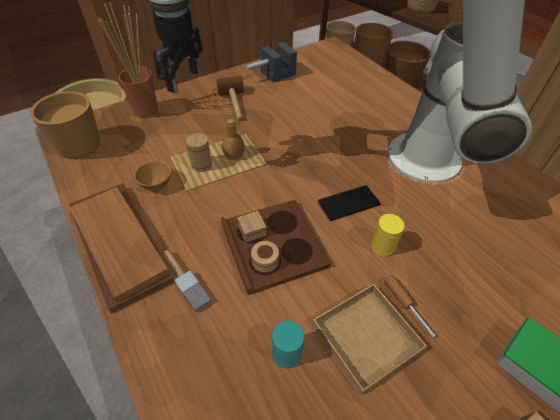

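Both pieces stand on the mat: canister top at (279,176) and cork at (171,102) in the wrist view. Next, the round box.

Request:
{"fn": "play_rows", "kwargs": {"rows": [[1,0.228,-0.308,0.008,0.1,0,0],[1,0.228,-0.308,0.008,0.1,0,0],[1,0.228,-0.308,0.008,0.1,0,0],[1,0.228,-0.308,0.008,0.1,0,0],[1,0.228,-0.308,0.008,0.1,0,0],[1,0.228,-0.308,0.008,0.1,0,0],[1,0.228,-0.308,0.008,0.1,0,0],[1,0.228,-0.308,0.008,0.1,0,0],[1,0.228,-0.308,0.008,0.1,0,0],[1,0.228,-0.308,0.008,0.1,0,0]]}}

```text
time_s: 14.78
eef_pos: [0.5936, 0.0775, 0.2374]
eef_rot: [-0.002, 0.956, 0.294, -0.001]
wrist_force: [0.6, 0.6, 0.0]
opening: 0.0855
```

Request:
{"fn": "play_rows", "kwargs": {"rows": [[1,0,0,0,0,0,0],[1,0,0,0,0,0,0],[1,0,0,0,0,0,0]]}}

```text
time_s: 15.03
eef_pos: [0.5929, 0.0764, 0.236]
eef_rot: [-0.002, 0.956, 0.294, -0.003]
wrist_force: [-0.4, -1.5, -0.4]
opening: 0.0854
```

Run:
```python
from rig import env
from h import *
w=env.read_camera("wrist"); cv2.imwrite("pics/w10.png",w["color"][:,:,::-1])
st=env.state(); print(st["time_s"],st["eef_pos"],yaw(st),turn(st),goto(st,[.5955,.0715,.026]),proj(w,[.5955,.0715,.056]))
```

```text
15.0833 [0.59320864 0.07600085 0.23643167] (np.float64(34.09), array([-0.0055,  0.0023, -1.    ])) [-0.28  0.19  0.09] [1.000e-04 6.000e-03 2.104e-01] (np.float64(278.55418063753615), np.float64(186.42717021196128))
```

View pics/w10.png

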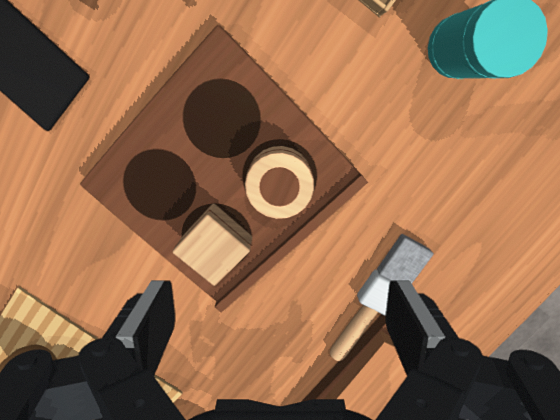

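The spot is at (280,186), predicted (278.6,186.4). Descending.

Request:
{"fn": "play_rows", "kwargs": {"rows": [[1,0,0.006,0.03,-0.28,0.19,0],[1,0,0.006,0.07,-0.28,0.19,0],[1,0,0.006,0.11,-0.28,0.19,0],[1,0,0.006,0.15,-0.28,0.19,0],[1,0,0.006,0.18,-0.28,0.19,0],[1,0,0.006,0.195,-0.28,0.19,0],[1,0,0.006,0.203,-0.28,0.19,0],[1,0,0.006,0.207,-0.28,0.19,0],[1,0,0.006,0.208,-0.28,0.19,0],[1,0,0.006,0.208,-0.28,0.19,0]]}}

```text
time_s: 15.92
eef_pos: [0.5967, 0.0709, 0.0298]
eef_rot: [0.0, 0.956, 0.293, 0.001]
wrist_force: [-0.2, -0.4, -0.1]
opening: 0.0854
```

Run:
```python
from rig import env
from h import *
w=env.read_camera("wrist"); cv2.imwrite("pics/w11.png",w["color"][:,:,::-1])
st=env.state(); print(st["time_s"],st["eef_pos"],yaw(st),turn(st),st["wrist_force"],goto(st,[.5955,.0715,.026]))
```

```text
15.9667 [0.59692991 0.0709997  0.03016153] (np.float64(34.06), array([ 3.2e-03, -3.0e-04, -1.0e+00])) [ 0.11 -0.14  0.06] [0.31784499 0.00425812 1.17725833] [-0.0009 -0.0012  0.0042]
```

View pics/w11.png

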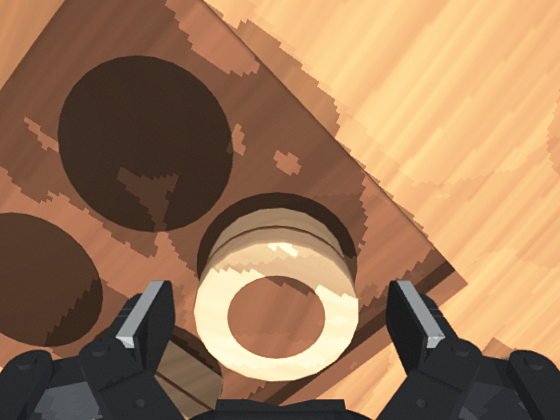

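Request:
{"fn": "play_rows", "kwargs": {"rows": [[1,0,0,0.004,0,0,0],[0,0,0,0.004,0,0,0],[0,0,0,0.004,0,0,0],[0,0,0,0.004,0,0,0],[0,0,0,0.004,0,0,0],[0,0,0,0.004,0,0,0],[0,0,0,0.004,0,0,0]]}}

```text
time_s: 16.55
eef_pos: [0.5979, 0.071, 0.0273]
eef_rot: [0.001, 0.956, 0.293, 0.002]
wrist_force: [-0.3, -0.3, 6.0]
opening: 0.0606
```

Run:
```python
from rig import env
from h import *
st=env.state(); print(st["time_s"],st["eef_pos"],yaw(st),turn(st),st["wrist_force"],st["opening"])
```

```text
16.55 [0.59787845 0.07096536 0.02728002] (np.float64(34.07), array([ 5.1e-03, -5.0e-04, -1.0e+00])) [ 0.19 -0.23  0.07] [-0.33529257 -0.2648603   6.01878807] 0.060631921756013875
```

Request:
{"fn": "play_rows", "kwargs": {"rows": [[0,0,0,-0.01,0,0,0],[0,0,0,-0.025,0,0,0],[0,0,0,-0.045,0,0,0],[0,0,0,-0.065,0,0,0],[0,0,0,-0.085,0,0,0],[0,0,0,-0.1,0,0,0],[0,0,0,-0.11,0,0,0],[0,0,0,-0.11,0,0,0],[0,0,0,-0.11,0,0,0]]}}

```text
time_s: 17.3
eef_pos: [0.5972, 0.0711, 0.1373]
eef_rot: [0.001, 0.956, 0.293, 0.002]
wrist_force: [-0.9, 0.0, -0.3]
opening: 0.0606
```

Run:
```python
from rig import env
from h import *
w=env.read_camera("wrist"); cv2.imwrite("pics/w12.png",w["color"][:,:,::-1])
st=env.state(); print(st["time_s"],st["eef_pos"],yaw(st),turn(st),st["opening"],st["wrist_force"],goto(st,[.512,.327,.14]))
```

```text
17.35 [0.59658858 0.07108409 0.13624856] (np.float64(34.07), array([ 3.4e-03, -3.0e-04, -1.0e+00])) [ 0.12 -0.15  0.07] 0.060223223990394606 [-0.03032263  0.05229202 -1.06432592] [ 0.0733 -0.2594 -0.0041]
```

View pics/w12.png

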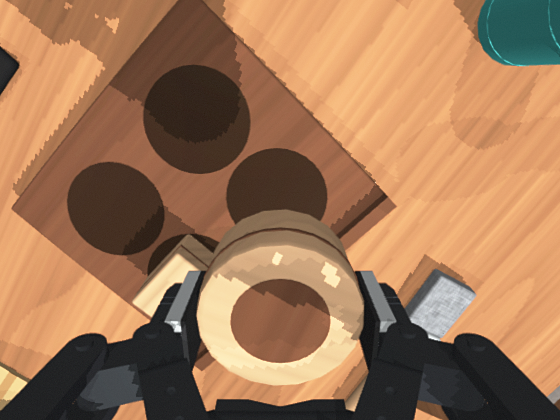

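The round box is held. I raise it a little to clear the turquoise can, then go to the carton.

Request:
{"fn": "play_rows", "kwargs": {"rows": [[0,0.003,-0.01,-0.02,0,0,0],[0,0.01,-0.035,-0.04,0,0,0],[0,0.02,-0.07,-0.05,0,0,0],[0,0.029,-0.103,-0.05,0,0,0],[0,0.038,-0.136,-0.05,0,0,0],[0,0.048,-0.17,-0.05,0,0,0],[0,0.057,-0.2,-0.05,0,0,0],[0,0.065,-0.23,-0.05,0,0,0],[0,0.071,-0.25,-0.05,0,0,0],[0,0.073,-0.259,-0.05,0,0,0]]}}

```text
time_s: 18.18
eef_pos: [0.5096, 0.3288, 0.1839]
eef_rot: [0.0, 0.956, 0.294, -0.0]
wrist_force: [-0.1, -0.3, -0.2]
opening: 0.0602
```

Request:
{"fn": "play_rows", "kwargs": {"rows": [[0,0,0,0,0,0,0],[0,0,0,0,0,0,0],[0,0,0,0,0,0,0]]}}

```text
time_s: 18.43
eef_pos: [0.5097, 0.3275, 0.1831]
eef_rot: [0.001, 0.956, 0.294, -0.001]
wrist_force: [-0.1, 0.3, -1.1]
opening: 0.0606
```

Run:
```python
from rig import env
from h import *
w=env.read_camera("wrist"); cv2.imwrite("pics/w13.png",w["color"][:,:,::-1])
w=env.read_camera("scene"); cv2.imwrite("pics/s13.png",w["color"][:,:,::-1])
st=env.state(); print(st["time_s"],st["eef_pos"],yaw(st),turn(st),st["opening"],st["wrist_force"],goto(st,[.512,.327,.0135]))
```

```text
18.5333 [0.51013918 0.32746065 0.18365258] (np.float64(34.14), array([-2.0e-04, -1.3e-03, -1.0e+00])) [0.05 0.05 0.14] 0.060668237229867306 [ 0.00478868 -0.52921393 -0.59981491] [0.0014 0.0013 0.1702]
```

View pics/w13.png

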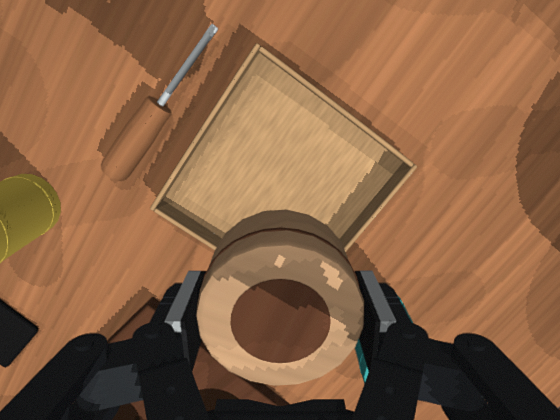

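View pics/s13.png

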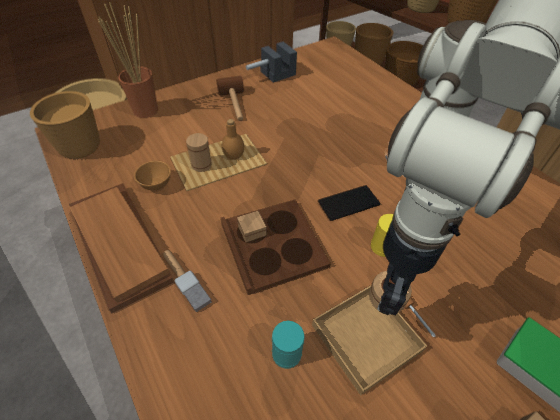

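Run:
```python
from rig import env
from h import *
w=env.read_camera("wrist")
a=[cast(w,*p,.028)[:2] for p in [(260,45),(415,165),(153,209)]]
print(np.round(a,4),(a[1]+a[2])/2)
```

```text
[[0.438  0.4096]
 [0.5916 0.405 ]
 [0.4334 0.2517]] [0.51251692 0.32837248]
```

Request:
{"fn": "play_rows", "kwargs": {"rows": [[0,0.001,0.001,0.03,0,0,0],[0,0.001,0.001,0.06,0,0,0],[0,0.001,0.001,0.09,0,0,0],[0,0.001,0.001,0.11,0,0,0],[0,0.001,0.001,0.12,0,0,0],[0,0.001,0.001,0.125,0,0,0],[0,0.001,0.001,0.125,0,0,0]]}}

```text
time_s: 19.17
eef_pos: [0.5116, 0.3267, 0.0585]
eef_rot: [0.001, 0.956, 0.293, -0.001]
wrist_force: [-0.6, 0.0, 0.2]
opening: 0.0605
```

Run:
```python
from rig import env
from h import *
w=env.read_camera("wrist"); cv2.imwrite("pics/w14.png",w["color"][:,:,::-1])
st=env.state(); print(st["time_s"],st["eef_pos"],yaw(st),turn(st),st["opening"],st["wrist_force"],goto(st,[.512,.327,.0135]))
```

```text
19.2167 [0.51240915 0.32715389 0.05974911] (np.float64(34.11), array([ 1.3e-03, -6.0e-04, -1.0e+00])) [ 0.07 -0.04  0.11] 0.060312436979396 [ 0.62181052 -0.41970182  0.45726525] [-0.0005 -0.0002  0.0462]
```

View pics/w14.png

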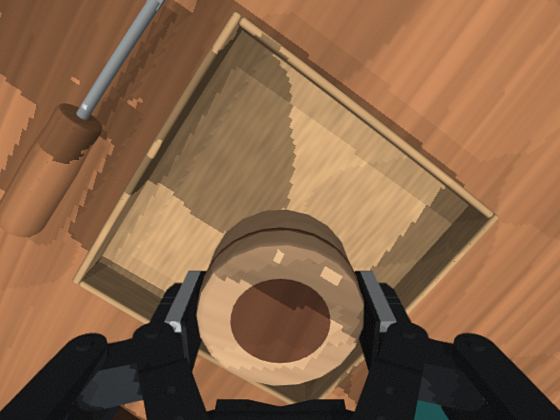

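Run:
```python
from rig import env
from h import *
w=env.read_camera("top"); print(cast(w,149,124,.092), cast(w,158,138,0.0))
```

```text
[0.66529121 0.26158805 0.092     ] [0.65854396 0.26187667 0.        ]
```

Request:
{"fn": "play_rows", "kwargs": {"rows": [[0,0,-0.001,0.015,0,0,0],[0,0,-0.001,0.027,0,0,0],[0,0,-0.001,0.036,0,0,0],[0,0,-0.001,0.041,0,0,0],[0,0,-0.001,0.043,0,0,0],[0,0,-0.001,0.044,0,0,0],[0,0,-0.001,0.045,0,0,0],[0,0,-0.001,0.045,0,0,0],[0,0,-0.001,0.045,0,0,0]]}}

```text
time_s: 20.02
eef_pos: [0.5128, 0.3285, 0.016]
eef_rot: [0.0, 0.956, 0.293, 0.002]
wrist_force: [-0.4, 0.2, -1.2]
opening: 0.0605
```

Run:
```python
from rig import env
from h import *
w=env.read_camera("wrist"); cv2.imwrite("pics/w15.png",w["color"][:,:,::-1])
st=env.state(); print(st["time_s"],st["eef_pos"],yaw(st),turn(st),st["opening"],st["wrist_force"],goto(st,[.5125,.328,.0135]))
```

```text
20.0667 [0.51282041 0.32845995 0.01602589] (np.float64(34.12), array([ 3.5e-03,  3.0e-04, -1.0e+00])) [ 0.1  -0.18  0.12] 0.06005533296494946 [ 1.03921901  0.09108121 -1.12894513] [-0.0005  0.0002  0.0025]
```

Request:
{"fn": "play_rows", "kwargs": {"rows": [[0,0,0,0.001,0,0,0],[0,0,0,0.002,0,0,0],[0,0,0,0.003,0,0,0],[0,0,0,0.003,0,0,0],[0,0,0,0.003,0,0,0]]}}

```text
time_s: 20.48
eef_pos: [0.513, 0.3285, 0.0133]
eef_rot: [0.0, 0.956, 0.293, 0.002]
wrist_force: [-1.6, -1.3, 1.3]
opening: 0.0607
```

Request:
{"fn": "play_rows", "kwargs": {"rows": [[1,0,0,0,0,0,0],[1,0,0,0,0,0,0],[1,0,0,0,0,0,0],[1,0,0,0,0,0,0],[1,0,0,0,0,0,0],[1,0,0,0,0,0,0]]}}

```text
time_s: 20.98
eef_pos: [0.513, 0.3285, 0.0132]
eef_rot: [0.0, 0.956, 0.293, 0.002]
wrist_force: [-0.4, 0.3, 0.1]
opening: 0.0856
```

Request:
{"fn": "play_rows", "kwargs": {"rows": [[1,0,0,-0.01,0,0,0],[1,0,0,-0.03,0,0,0],[1,0,0,-0.06,0,0,0],[1,0,0,-0.1,0,0,0],[1,0,0,-0.14,0,0,0],[1,0,0,-0.18,0,0,0],[1,0,0,-0.21,0,0,0],[1,0,0,-0.22,0,0,0],[1,0,0,-0.22,0,0,0]]}}

```text
time_s: 21.73
eef_pos: [0.5141, 0.3293, 0.2382]
eef_rot: [0.0, 0.956, 0.293, 0.006]
wrist_force: [0.6, 0.1, 1.3]
opening: 0.0854
```

Run:
```python
from rig import env
from h import *
w=env.read_camera("wrist"); cv2.imwrite("pics/w16.png",w["color"][:,:,::-1])
st=env.state(); print(st["time_s"],st["eef_pos"],yaw(st),turn(st),st["opening"],st["wrist_force"],goto(st,[.577,-.311,.24]))
```

```text
21.7833 [0.51276424 0.32869227 0.23485962] (np.float64(34.12), array([ 0.0067,  0.0015, -1.    ])) [ 0.14 -0.37  0.12] 0.08534703710287811 [-0.66535855 -1.16827889 -0.09375921] [-0.3056  0.5656 -0.0057]
```

View pics/w16.png

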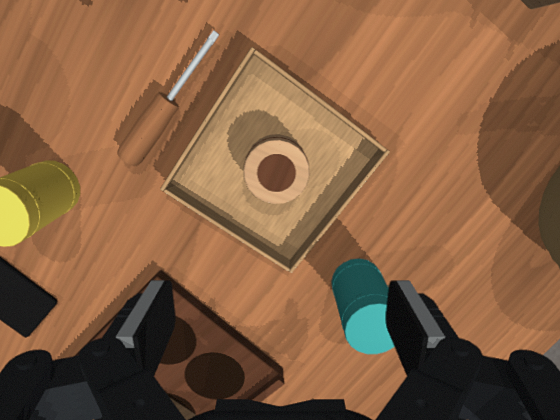

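Run:
```python
from rig import env
from h import *
w=env.read_camera("wrist")
a=[cast(w,*p,.028)[:2] for p in [(252,48),(389,152),(290,272),(163,189)]]
print(np.mean(a,0),cast(w,276,172,.042))
t=env.read_camera("top"); cv2.imwrite("pics/t16.png",t["color"][:,:,::-1])
```

```text
[0.50915658 0.32784925] [0.51014761 0.33064154 0.042     ]
```

View pics/t16.png

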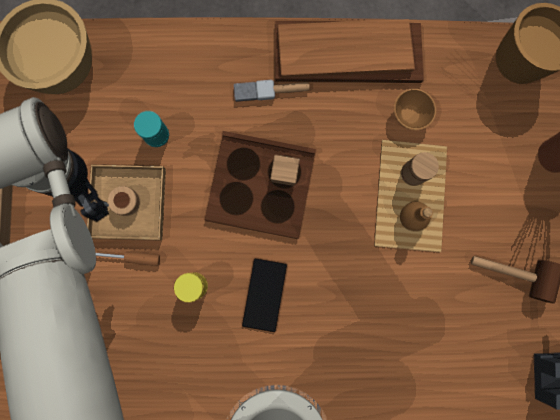

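The round box is about 3 mm from the carton centre. Now fetching the canister.

Request:
{"fn": "play_rows", "kwargs": {"rows": [[1,-0.306,0.566,-0.006,0.1,-0.3,0],[1,-0.306,0.566,-0.006,0.1,-0.3,0],[1,-0.306,0.566,-0.006,0.1,-0.3,0],[1,-0.306,0.566,-0.006,0.1,-0.3,0],[1,-0.306,0.566,-0.006,0.1,-0.3,0],[1,-0.306,0.566,-0.006,0.1,-0.3,0],[1,-0.306,0.566,-0.006,0.1,-0.3,0],[1,-0.306,0.566,-0.006,0.1,-0.3,0],[1,-0.306,0.566,-0.006,0.1,-0.3,0],[1,-0.306,0.566,-0.006,0.1,-0.3,0]]}}

```text
time_s: 22.72
eef_pos: [0.5514, -0.0878, 0.2333]
eef_rot: [-0.001, 0.956, 0.293, -0.005]
wrist_force: [0.2, 0.4, 0.4]
opening: 0.0854
```

Run:
```python
from rig import env
from h import *
st=env.state(); print(st["time_s"],st["eef_pos"],yaw(st),turn(st),goto(st,[.577,-.311,.24]))
```

```text
22.7167 [ 0.55135851 -0.08778653  0.23327246] (np.float64(34.11), array([-9.6e-03, -6.0e-04, -1.0e+00])) [-0.28  0.47  0.11] [-0.104   0.1992 -0.0068]
```

Request:
{"fn": "play_rows", "kwargs": {"rows": [[1,-0.104,0.199,-0.007,-0.3,0.45,0.1],[1,-0.104,0.199,-0.007,-0.3,0.45,0.1],[1,-0.104,0.199,-0.007,-0.3,0.45,0.1],[1,-0.104,0.199,-0.007,-0.3,0.45,0.1],[1,-0.104,0.199,-0.007,-0.3,0.45,0.1],[1,-0.104,0.199,-0.007,-0.3,0.45,0.1],[1,-0.104,0.199,-0.007,-0.3,0.45,0.1],[1,-0.104,0.199,-0.007,-0.3,0.45,0.1],[1,-0.104,0.199,-0.007,-0.3,0.45,0.1]]}}

```text
time_s: 23.47
eef_pos: [0.5763, -0.3094, 0.238]
eef_rot: [-0.002, 0.956, 0.293, -0.001]
wrist_force: [0.7, -0.0, -0.5]
opening: 0.085
```

Run:
```python
from rig import env
from h import *
w=env.read_camera("wrist"); cv2.imwrite("pics/w17.png",w["color"][:,:,::-1])
st=env.state(); print(st["time_s"],st["eef_pos"],yaw(st),turn(st),goto(st,[.5773,-.3111,.0468]),proj(w,[.577,-.311,.096]))
```

```text
23.5167 [ 0.57656943 -0.30913435  0.23868181] (np.float64(34.08), array([-0.0021,  0.0016, -1.    ])) [-0.14  0.05  0.08] [-0.0003  0.0025  0.1919] (np.float64(278.07803204943826), np.float64(194.08609551517216))
```

View pics/w17.png

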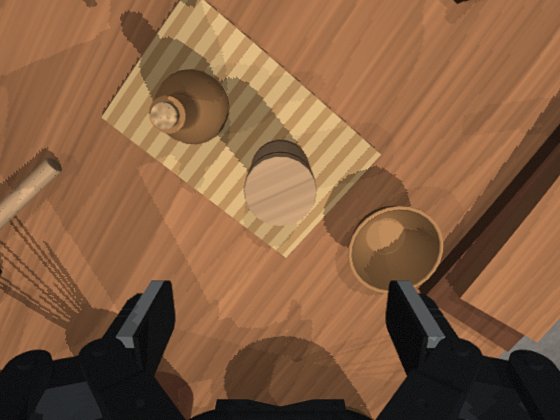

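Request:
{"fn": "play_rows", "kwargs": {"rows": [[1,0,0.0025,0.03,-0.1,0,0],[1,0,0.0025,0.07,-0.1,0,0],[1,0,0.0025,0.11,-0.1,0,0],[1,0,0.0025,0.145,-0.1,0,0],[1,0,0.0025,0.17,-0.1,0,0],[1,0,0.0025,0.185,-0.1,0,0],[1,0,0.0025,0.192,-0.1,0,0],[1,0,0.0025,0.192,-0.1,0,0],[1,0,0.0025,0.192,-0.1,0,0],[1,0,0.0025,0.192,-0.1,0,0]]}}

```text
time_s: 24.35
eef_pos: [0.5791, -0.3118, 0.0493]
eef_rot: [0.002, 0.956, 0.293, 0.001]
wrist_force: [-0.0, 0.1, 0.1]
opening: 0.0853
```

Run:
```python
from rig import env
from h import *
w=env.read_camera("wrist"); cv2.imwrite("pics/w18.png",w["color"][:,:,::-1])
st=env.state(); print(st["time_s"],st["eef_pos"],yaw(st),turn(st),goto(st,[.5773,-.3111,.0468]),st["wrist_force"])
```

```text
24.4 [ 0.57906525 -0.31192927  0.04928954] (np.float64(34.09), array([ 0.0023, -0.0026, -1.    ])) [ 0.2  -0.03  0.09] [-0.001  -0.0017  0.0025] [-0.65687901  0.16811255 -0.27822564]
```

View pics/w18.png

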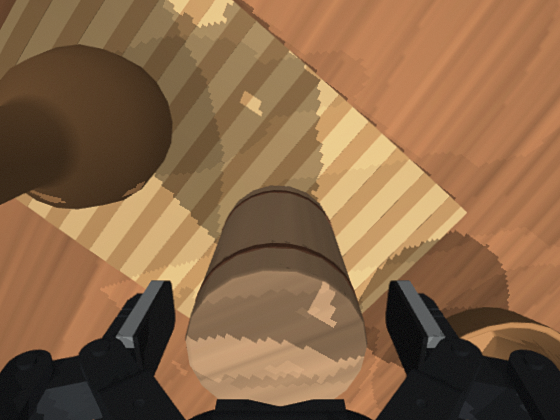

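Request:
{"fn": "play_rows", "kwargs": {"rows": [[1,-0.001,-0.0015,0.0025,0.2,0,0],[1,-0.001,-0.0015,0.0025,0.2,0,0],[0,-0.001,-0.0015,0.0025,0.2,0,0],[0,-0.001,-0.0015,0.0025,0.2,0,0],[0,-0.001,-0.0015,0.0025,0.2,0,0],[0,-0.001,-0.0015,0.0025,0.2,0,0],[0,-0.001,-0.0015,0.0025,0.2,0,0],[0,-0.001,-0.0015,0.0025,0.2,0,0]]}}

```text
time_s: 25.07
eef_pos: [0.5777, -0.3116, 0.0473]
eef_rot: [0.0, 0.956, 0.293, 0.0]
wrist_force: [-0.9, -1.6, 3.9]
opening: 0.0571
```

Run:
```python
from rig import env
from h import *
st=env.state(); print(st["time_s"],st["eef_pos"],yaw(st),turn(st),st["opening"],st["wrist_force"])
```

```text
25.0667 [ 0.57768664 -0.31163337  0.04730632] (np.float64(34.09), array([ 1.e-03, -5.e-04, -1.e+00])) [ 0.05 -0.03  0.09] 0.0570834235848838 [-0.91782819 -1.59194224  3.87685661]
```

Request:
{"fn": "play_rows", "kwargs": {"rows": [[0,0,0,-0.01,0,0,0],[0,0,0,-0.03,0,0,0],[0,0,0,-0.055,0,0,0],[0,0,0,-0.085,0,0,0],[0,0,0,-0.115,0,0,0],[0,0,0,-0.14,0,0,0],[0,0,0,-0.16,0,0,0],[0,0,0,-0.165,0,0,0],[0,0,0,-0.165,0,0,0]]}}

```text
time_s: 25.82
eef_pos: [0.5782, -0.3119, 0.2141]
eef_rot: [0.002, 0.956, 0.293, 0.001]
wrist_force: [0.3, -0.1, -2.4]
opening: 0.0572
```

Run:
```python
from rig import env
from h import *
st=env.state(); print(st["time_s"],st["eef_pos"],yaw(st),turn(st),st["opening"],st["wrist_force"],goto(st,[.5213,.0864,.21]))
```

```text
25.8167 [ 0.57819014 -0.31191692  0.21410546] (np.float64(34.1), array([ 0.0035, -0.0023, -1.    ])) [ 0.22 -0.09  0.1 ] 0.057211547729276994 [ 0.30739827 -0.05171437 -2.38603179] [ 0.1762 -0.3617  0.003 ]
```

Request:
{"fn": "play_rows", "kwargs": {"rows": [[0,0.007,-0.014,0,0.1,0,0],[0,0.022,-0.045,0,0.2,0,0],[0,0.039,-0.08,0,0.2,0,0],[0,0.056,-0.115,0,0.2,0,0],[0,0.073,-0.15,0,0.2,0,0],[0,0.09,-0.185,0,0.2,0,0],[0,0.107,-0.22,0,0.2,0,0],[0,0.124,-0.255,0,0.2,0,0],[0,0.141,-0.29,0,0.2,0,0],[0,0.156,-0.32,0,0.2,0,0]]}}

```text
time_s: 26.65
eef_pos: [0.5256, 0.0431, 0.2105]
eef_rot: [-0.001, 0.956, 0.293, -0.001]
wrist_force: [0.5, 0.8, -1.9]
opening: 0.0568
```

Run:
```python
from rig import env
from h import *
st=env.state(); print(st["time_s"],st["eef_pos"],yaw(st),turn(st),st["opening"],st["wrist_force"],goto(st,[.5215,.0864,.21]))
```

```text
26.65 [0.5256345  0.04312291 0.21048397] (np.float64(34.13), array([-0.0031,  0.0018, -1.    ])) [-0.19  0.09  0.13] 0.05683337671643382 [ 0.52453695  0.75472636 -1.8623044 ] [ 0.0209 -0.0381  0.0006]
```

Request:
{"fn": "play_rows", "kwargs": {"rows": [[0,0.014,-0.025,0,-0.2,0.1,0],[0,0.02,-0.036,0,-0.2,0.1,0],[0,0.021,-0.038,0,-0.2,0.1,0],[0,0.021,-0.038,0,-0.2,0.1,0],[0,0.021,-0.038,0,-0.2,0.1,0]]}}

```text
time_s: 27.07
eef_pos: [0.5215, 0.0853, 0.2096]
eef_rot: [0.0, 0.956, 0.293, -0.001]
wrist_force: [-0.6, 0.3, -1.9]
opening: 0.0573
```

Run:
```python
from rig import env
from h import *
w=env.read_camera("wrist"); cv2.imwrite("pics/w19.png",w["color"][:,:,::-1])
st=env.state(); print(st["time_s"],st["eef_pos"],yaw(st),turn(st),st["opening"],st["wrist_force"],goto(st,[.5215,.0864,.0608]))
```

```text
27.1167 [0.52176634 0.08503346 0.21000154] (np.float64(34.04), array([-6.e-04, -6.e-04, -1.e+00])) [0.01 0.05 0.04] 0.056932715335527545 [ 0.35315275 -0.5142898  -1.13523729] [ 0.0007 -0.0013  0.1492]
```

View pics/w19.png

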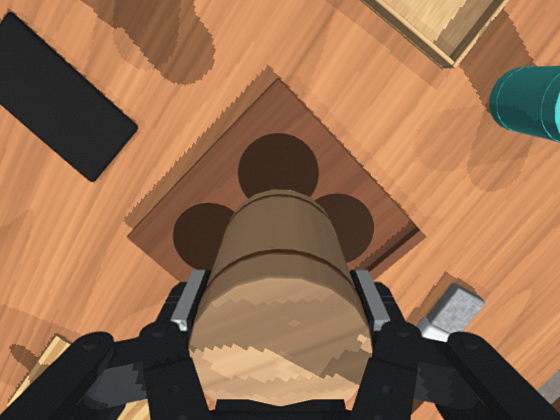

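The view matches the one from the original lift almost pixel for pixel. Lowering.

Request:
{"fn": "play_rows", "kwargs": {"rows": [[0,0.001,-0.001,0.02,0,0,0],[0,0.001,-0.001,0.05,0,0,0],[0,0.001,-0.001,0.08,0,0,0],[0,0.001,-0.001,0.11,0,0,0],[0,0.001,-0.001,0.13,0,0,0],[0,0.001,-0.001,0.138,0,0,0],[0,0.001,-0.001,0.143,0,0,0],[0,0.001,-0.001,0.145,0,0,0],[0,0.001,-0.001,0.145,0,0,0],[0,0.001,-0.001,0.145,0,0,0]]}}

```text
time_s: 27.95
eef_pos: [0.5233, 0.086, 0.0665]
eef_rot: [0.001, 0.956, 0.293, 0.001]
wrist_force: [0.1, -0.6, -2.6]
opening: 0.0568
```

Run:
```python
from rig import env
from h import *
st=env.state(); print(st["time_s"],st["eef_pos"],yaw(st),turn(st),st["opening"],st["wrist_force"],goto(st,[.5215,.0864,.0611]))
```

```text
27.95 [0.5233082  0.0860152  0.06654313] (np.float64(34.03), array([ 2.3e-03, -8.0e-04, -1.0e+00])) [ 0.11 -0.08  0.03] 0.056785475688079096 [ 0.08728564 -0.56342692 -2.59924156] [-0.0013 -0.0013  0.0054]
```

Request:
{"fn": "play_rows", "kwargs": {"rows": [[0,-0.001,-0.001,0.002,0.1,-0.1,0],[0,-0.001,-0.001,0.003,0.1,-0.1,0],[0,-0.001,-0.001,0.004,0.1,-0.1,0],[0,-0.001,-0.001,0.005,0.1,-0.1,0],[0,-0.001,-0.001,0.0055,0.1,-0.1,0],[0,-0.001,-0.001,0.0055,0.1,-0.1,0],[0,-0.001,-0.001,0.0055,0.1,-0.1,0]]}}

```text
time_s: 28.53
eef_pos: [0.522, 0.0863, 0.0613]
eef_rot: [0.0, 0.956, 0.293, -0.0]
wrist_force: [-1.7, -0.1, 1.1]
opening: 0.057
```

Request:
{"fn": "play_rows", "kwargs": {"rows": [[1,0,0,0,0,0,0],[1,0,0,0,0,0,0],[1,0,0,0,0,0,0],[1,0,0,0,0,0,0],[1,0,0,0,0,0,0],[1,0,0,0,0,0,0]]}}

```text
time_s: 29.03
eef_pos: [0.522, 0.0863, 0.0613]
eef_rot: [0.0, 0.956, 0.293, -0.0]
wrist_force: [-0.3, 0.2, -0.7]
opening: 0.085
```

Request:
{"fn": "play_rows", "kwargs": {"rows": [[1,0,0,-0.01,0,0,0],[1,0,0,-0.03,0,0,0],[1,0,0,-0.06,0,0,0],[1,0,0,-0.1,0,0,0],[1,0,0,-0.14,0,0,0],[1,0,0,-0.17,0,0,0],[1,0,0,-0.18,0,0,0],[1,0,0,-0.18,0,0,0]]}}

```text
time_s: 29.7
eef_pos: [0.5241, 0.0863, 0.2458]
eef_rot: [0.002, 0.956, 0.293, 0.004]
wrist_force: [0.1, -0.2, -0.7]
opening: 0.0855
```

Run:
```python
from rig import env
from h import *
w=env.read_camera("wrist"); cv2.imwrite("pics/w20.png",w["color"][:,:,::-1])
st=env.state(); print(st["time_s"],st["eef_pos"],yaw(st),turn(st),st["opening"],goto(st,[.4773,-.3014,.24]))
```

```text
29.75 [0.52270824 0.08636195 0.24275995] (np.float64(34.03), array([ 3.1e-03, -6.0e-04, -1.0e+00])) [ 0.13 -0.13  0.03] 0.08560883042059485 [-0.2546  0.2959  0.0028]
```

View pics/w20.png

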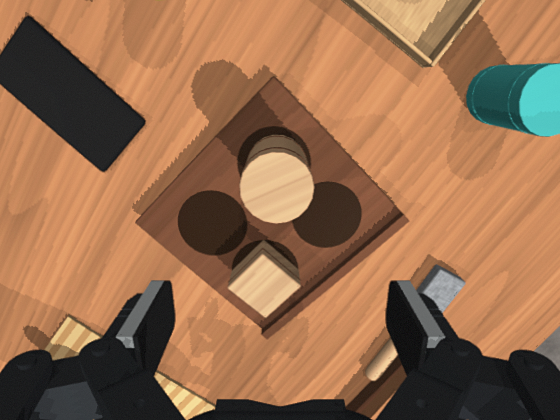

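The canister is back on its patch, top at (277,186). Now the bottle.

Request:
{"fn": "play_rows", "kwargs": {"rows": [[1,-0.255,0.296,0.003,0.1,-0.1,0],[1,-0.255,0.296,0.003,0.1,-0.1,0],[1,-0.255,0.296,0.003,0.1,-0.1,0],[1,-0.255,0.296,0.003,0.1,-0.1,0],[1,-0.255,0.296,0.003,0.1,-0.1,0],[1,-0.255,0.296,0.003,0.1,-0.1,0],[1,-0.255,0.296,0.003,0.1,-0.1,0],[1,-0.255,0.296,0.003,0.1,-0.1,0],[1,-0.255,0.296,0.003,0.1,-0.1,0],[1,-0.255,0.296,0.003,0.1,-0.1,0]]}}

```text
time_s: 30.58
eef_pos: [0.4746, -0.3055, 0.2368]
eef_rot: [-0.001, 0.957, 0.291, -0.001]
wrist_force: [-0.6, -0.2, -1.2]
opening: 0.0849
```

Request:
{"fn": "play_rows", "kwargs": {"rows": [[1,0,0,0,0,0,0],[1,0,0,0,0,0,0],[1,0,0,0,0,0,0]]}}

```text
time_s: 30.83
eef_pos: [0.4743, -0.3036, 0.235]
eef_rot: [-0.003, 0.957, 0.291, -0.002]
wrist_force: [0.0, 0.7, 0.6]
opening: 0.0854
```

Run:
```python
from rig import env
from h import *
w=env.read_camera("wrist"); cv2.imwrite("pics/w21.png",w["color"][:,:,::-1])
st=env.state(); print(st["time_s"],st["eef_pos"],yaw(st),turn(st),goto(st,[.4773,-.3014,.0865]),proj(w,[.4773,-.3014,.122]))
```

```text
30.8833 [ 0.47464502 -0.30345945  0.23563747] (np.float64(33.89), array([-0.0046,  0.0036, -1.    ])) [-0.32  0.1  -0.11] [0.0036 0.0006 0.1491] (np.float64(283.6880345347854), np.float64(203.62960382177872))
```

View pics/w21.png

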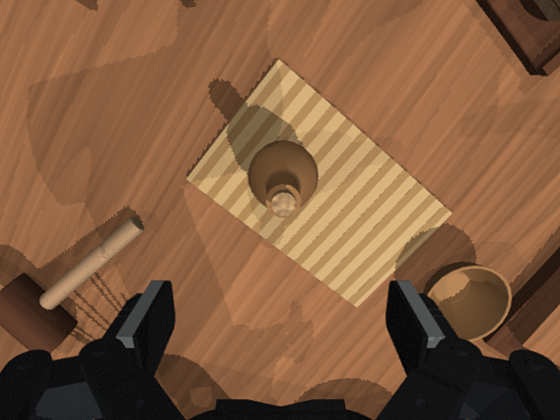

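The cork is at (283,203), as predicted. Descending to the neck.

Request:
{"fn": "play_rows", "kwargs": {"rows": [[1,0.0035,0.0005,0.03,-0.3,0.1,-0.1],[1,0.0035,0.0005,0.06,-0.3,0.1,-0.1],[1,0.0035,0.0005,0.09,-0.3,0.1,-0.1],[1,0.0035,0.0005,0.12,-0.3,0.1,-0.1],[1,0.0035,0.0005,0.14,-0.3,0.1,-0.1],[1,0.0035,0.0005,0.147,-0.3,0.1,-0.1],[1,0.0035,0.0005,0.149,-0.3,0.1,-0.1],[1,0.0035,0.0005,0.149,-0.3,0.1,-0.1],[1,0.0035,0.0005,0.149,-0.3,0.1,-0.1],[1,0.0035,0.0005,0.149,-0.3,0.1,-0.1]]}}

```text
time_s: 31.72
eef_pos: [0.4783, -0.3022, 0.0887]
eef_rot: [0.001, 0.956, 0.292, 0.001]
wrist_force: [-0.2, 0.0, -0.4]
opening: 0.0851
```

Run:
```python
from rig import env
from h import *
st=env.state(); print(st["time_s"],st["eef_pos"],yaw(st),turn(st),goto(st,[.4773,-.3014,.0865]),st["wrist_force"])
```

```text
31.7167 [ 0.47834212 -0.30218771  0.08868821] (np.float64(34.01), array([ 0.0024, -0.0024, -1.    ])) [ 0.19 -0.04  0.01] [-0.0004 -0.0012  0.0022] [-0.18793859  0.01404992 -0.3922264 ]
```

Request:
{"fn": "play_rows", "kwargs": {"rows": [[1,0,-0.001,0.002,0.2,0,0],[1,0,-0.001,0.002,0.2,0,0],[0,0,-0.001,0.002,0.2,0,0],[0,0,-0.001,0.002,0.2,0,0],[0,0,-0.001,0.002,0.2,0,0],[0,0,-0.001,0.002,0.2,0,0],[0,0,-0.001,0.002,0.2,0,0],[0,0,-0.001,0.002,0.2,0,0],[0,0,-0.001,0.002,0.2,0,0],[0,0,-0.001,0.002,0.2,0,0]]}}

```text
time_s: 32.55
eef_pos: [0.4777, -0.3015, 0.0868]
eef_rot: [-0.0, 0.956, 0.292, 0.0]
wrist_force: [-0.7, -1.9, 1.2]
opening: 0.0241
```

Run:
```python
from rig import env
from h import *
st=env.state(); print(st["time_s"],st["eef_pos"],yaw(st),turn(st),st["opening"],st["wrist_force"])
```

```text
32.55 [ 0.47766982 -0.30150303  0.08677355] (np.float64(34.01), array([ 2.e-04,  4.e-04, -1.e+00])) [-0.01 -0.02  0.01] 0.02407681924544614 [-0.72564622 -1.87271576  1.22442772]
```

Request:
{"fn": "play_rows", "kwargs": {"rows": [[0,0,0,-0.01,0,0,0],[0,0,0,-0.03,0,0,0],[0,0,0,-0.055,0,0,0],[0,0,0,-0.085,0,0,0],[0,0,0,-0.11,0,0,0],[0,0,0,-0.13,0,0,0],[0,0,0,-0.135,0,0,0],[0,0,0,-0.135,0,0,0],[0,0,0,-0.135,0,0,0]]}}

```text
time_s: 33.3
eef_pos: [0.4772, -0.3011, 0.2207]
eef_rot: [-0.001, 0.956, 0.292, -0.0]
wrist_force: [-0.3, 0.7, -1.2]
opening: 0.0245
```

Run:
```python
from rig import env
from h import *
w=env.read_camera("wrist"); cv2.imwrite("pics/w22.png",w["color"][:,:,::-1])
st=env.state(); print(st["time_s"],st["eef_pos"],yaw(st),turn(st),st["opening"],st["wrist_force"],goto(st,[.5012,-.0027,.22]))
```

```text
33.35 [ 0.47691058 -0.300755    0.21984777] (np.float64(34.01), array([-0.0021,  0.0027, -1.    ])) [-0.2   0.01  0.01] 0.024724779786189064 [-0.29839031  0.39490484 -2.06946478] [ 0.1869 -0.2335  0.0006]
```

View pics/w22.png

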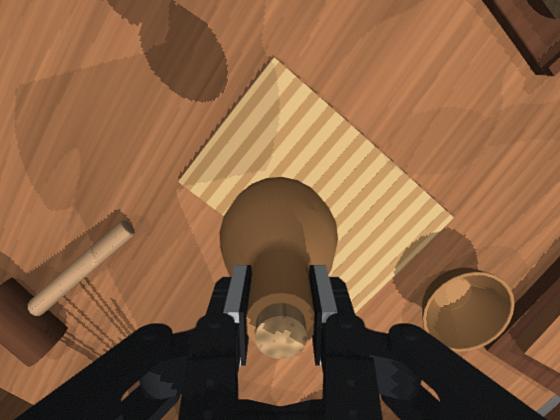

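Request:
{"fn": "play_rows", "kwargs": {"rows": [[0,0.01,-0.012,0,-0.1,0,0],[0,0.03,-0.037,0,-0.2,0,0],[0,0.055,-0.068,0,-0.2,0,0],[0,0.08,-0.1,0,-0.2,0,0],[0,0.105,-0.131,0,-0.2,0,0],[0,0.13,-0.162,0,-0.2,0,0],[0,0.155,-0.193,0,-0.2,0,0],[0,0.173,-0.216,0,-0.2,0,0],[0,0.184,-0.23,0,-0.2,0,0],[0,0.187,-0.2335,0,-0.2,0,0]]}}

```text
time_s: 34.18
eef_pos: [0.4998, 0.0013, 0.2187]
eef_rot: [-0.001, 0.956, 0.294, -0.001]
wrist_force: [0.6, 0.5, -1.4]
opening: 0.0241
```

Request:
{"fn": "play_rows", "kwargs": {"rows": [[0,0,0,0,0,0,0],[0,0,0,0,0,0,0]]}}

```text
time_s: 34.35
eef_pos: [0.4988, 0.0017, 0.2173]
eef_rot: [-0.002, 0.956, 0.295, -0.003]
wrist_force: [0.9, -0.2, -1.4]
opening: 0.0245
```

Run:
```python
from rig import env
from h import *
w=env.read_camera("wrist"); cv2.imwrite("pics/w23.png",w["color"][:,:,::-1])
st=env.state(); print(st["time_s"],st["eef_pos"],yaw(st),turn(st),st["opening"],st["wrist_force"],goto(st,[.5012,-.0027,.1007]))
```

```text
34.4 [0.49909019 0.00097295 0.2176687 ] (np.float64(34.22), array([-0.0056,  0.0022, -1.    ])) [-0.28  0.2   0.22] 0.024428296197887323 [ 0.7378035  -0.10758415 -1.28000816] [1.000e-04 4.800e-03 1.169e-01]
```

View pics/w23.png

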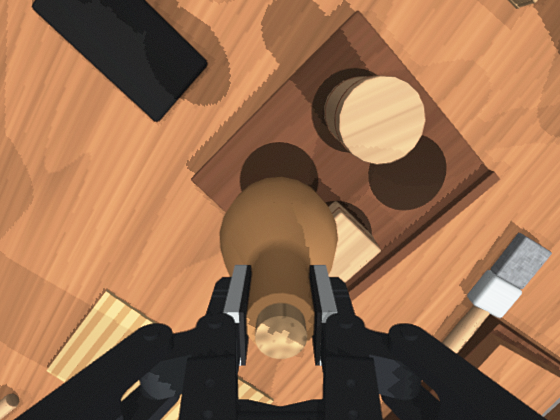

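Request:
{"fn": "play_rows", "kwargs": {"rows": [[0,0,0.004,0.01,-0.3,0.2,0.2],[0,0,0.005,0.035,-0.3,0.2,0.2],[0,0,0.005,0.06,-0.3,0.2,0.2],[0,0,0.005,0.085,-0.3,0.2,0.2],[0,0,0.005,0.1,-0.3,0.2,0.2],[0,0,0.005,0.107,-0.3,0.2,0.2],[0,0,0.005,0.11,-0.3,0.2,0.2],[0,0,0.005,0.112,-0.3,0.2,0.2],[0,0,0.005,0.112,-0.3,0.2,0.2],[0,0,0.005,0.112,-0.3,0.2,0.2]]}}

```text
time_s: 35.23
eef_pos: [0.5022, -0.0033, 0.1068]
eef_rot: [0.001, 0.956, 0.292, 0.001]
wrist_force: [-0.2, -0.1, -1.5]
opening: 0.0245
```

Run:
```python
from rig import env
from h import *
st=env.state(); print(st["time_s"],st["eef_pos"],yaw(st),turn(st),st["opening"],st["wrist_force"],goto(st,[.5012,-.0027,.1007]))
```

```text
35.2333 [ 0.50221678 -0.00332514  0.10682997] (np.float64(34.01), array([ 2.4e-03, -8.0e-04, -1.0e+00])) [ 0.11 -0.09  0.01] 0.024476008877669934 [-0.16116632 -0.07912068 -1.48330935] [-0.0005 -0.0011  0.0061]
```

Request:
{"fn": "play_rows", "kwargs": {"rows": [[0,-0.0005,-0.001,0.002,0.1,-0.1,0],[0,-0.0005,-0.001,0.003,0.1,-0.1,0],[0,-0.0005,-0.001,0.004,0.1,-0.1,0],[0,-0.0005,-0.001,0.005,0.1,-0.1,0],[0,-0.0005,-0.001,0.006,0.1,-0.1,0],[0,-0.0005,-0.001,0.006,0.1,-0.1,0],[0,-0.0005,-0.001,0.006,0.1,-0.1,0]]}}

```text
time_s: 35.82
eef_pos: [0.5013, -0.0028, 0.1008]
eef_rot: [0.0, 0.956, 0.292, -0.0]
wrist_force: [0.2, -1.0, -0.6]
opening: 0.0245
```

Request:
{"fn": "play_rows", "kwargs": {"rows": [[1,0,0,0,0,0,0],[1,0,0,0,0,0,0],[1,0,0,0,0,0,0],[1,0,0,0,0,0,0],[1,0,0,0,0,0,0],[1,0,0,0,0,0,0]]}}

```text
time_s: 36.32
eef_pos: [0.5013, -0.0028, 0.1009]
eef_rot: [0.0, 0.956, 0.292, 0.0]
wrist_force: [-0.2, 0.4, 0.1]
opening: 0.0858
```

Request:
{"fn": "play_rows", "kwargs": {"rows": [[1,0,0,-0.01,0,0,0],[1,0,0,-0.03,0,0,0],[1,0,0,-0.06,0,0,0],[1,0,0,-0.1,0,0,0],[1,0,0,-0.14,0,0,0],[1,0,0,-0.16,0,0,0],[1,0,0,-0.16,0,0,0]]}}

```text
time_s: 36.9
eef_pos: [0.5044, -0.0034, 0.2683]
eef_rot: [0.003, 0.956, 0.293, 0.005]
wrist_force: [0.2, -0.2, -0.1]
opening: 0.0855
```

Run:
```python
from rig import env
from h import *
w=env.read_camera("wrist"); cv2.imwrite("pics/w24.png",w["color"][:,:,::-1])
st=env.state(); print(st["time_s"],st["eef_pos"],yaw(st),turn(st),st["opening"],st["wrist_force"],goto(st,[.30,-.3,.26]))
```

```text
36.95 [ 0.503085   -0.00313778  0.26490304] (np.float64(34.01), array([ 0.0073, -0.0021, -1.    ])) [ 0.33 -0.28  0.01] 0.08559512191360746 [ 0.14693407  0.56555154 -0.20136503] [-0.3344  0.1324  0.0041]
```

View pics/w24.png

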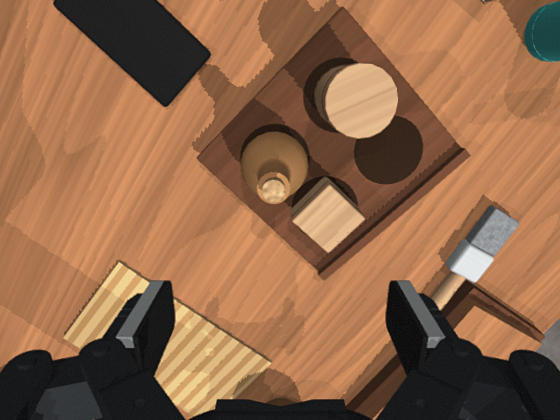

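Back in place; the layout looks as at the start. I move the arm aside and compare with the initial top and scene pictures.

Request:
{"fn": "play_rows", "kwargs": {"rows": [[1,-0.334,0.132,0,0,0,0],[1,-0.334,0.132,0,0,0,0],[1,-0.334,0.132,0,0,0,0],[1,-0.334,0.132,0,0,0,0],[1,-0.334,0.132,0,0,0,0],[1,-0.334,0.132,0,0,0,0],[1,-0.334,0.132,0,0,0,0],[1,-0.334,0.132,0,0,0,0],[1,-0.334,0.132,0,0,0,0],[1,-0.334,0.132,0,0,0,0]]}}

```text
time_s: 37.78
eef_pos: [0.297, -0.302, 0.2627]
eef_rot: [0.001, 0.957, 0.29, 0.002]
wrist_force: [0.5, -0.4, -0.4]
opening: 0.085
```

Request:
{"fn": "play_rows", "kwargs": {"rows": [[1,0,0,0,0,0,0],[1,0,0,0,0,0,0],[1,0,0,0,0,0,0],[1,0,0,0,0,0,0]]}}

```text
time_s: 38.12
eef_pos: [0.2976, -0.301, 0.2624]
eef_rot: [0.001, 0.957, 0.291, 0.002]
wrist_force: [0.3, 0.2, -0.1]
opening: 0.0855
```

Run:
```python
from rig import env
from h import *
s=env.read_camera("scene")["color"][:,:,::-1]; t=env.read_camera("top")["color"][:,:,::-1]
t0=cv2.imread("pics/top0.png"); s0=cv2.imread("pics/scene0.png")
f=lambda a,x:cv2.resize(a,None,fx=x,fy=x,interpolation=cv2.INTER_CUBIC)
A=np.hstack([f(t0[130:240,205:320],3),f(t[130:240,205:320],3)]);B=np.hstack([f(s0[180:290,218:333],3),f(s[180:290,218:333],3)])
cv2.imwrite("pics/cmp.png",f(np.vstack([A,B]),.88)); cv2.imwrite("pics/s25.png",s); cv2.imwrite("pics/t25.png",t)
g=lambda a:cv2.cvtColor(a,cv2.COLOR_BGR2GRAY).astype(np.float32)
for n,a,b in [("can",(218,175),(252,213)),("bot",(262,188),(296,222)),("sq",(270,152),(302,184))]:
    print(n,cv2.phaseCorrelate(g(t0[a[1]:b[1],a[0]:b[0]]),g(t[a[1]:b[1],a[0]:b[0]])))
```

```text
can ((-0.6548776449220632, -0.9891180959878696), 0.8988167345523834)
bot ((0.015420379101929171, 0.07026629319405941), 0.9999198538285715)
sq ((-0.06358882240541774, 0.08220218264890988), 0.9963082363829017)
```

View pics/cmp.png

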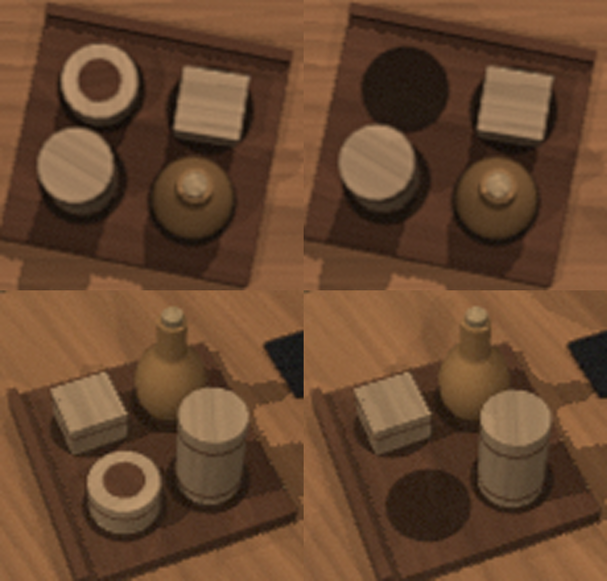

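View pics/s25.png

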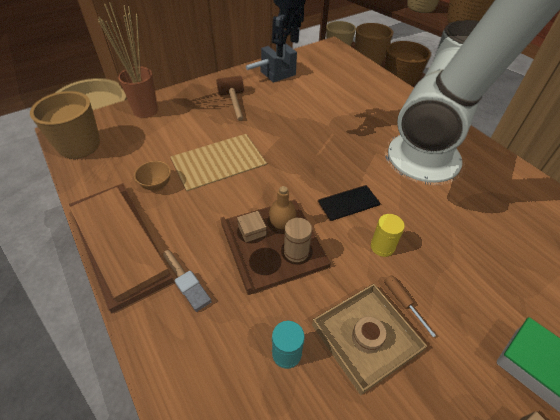

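The before and after pictures agree: bottle and square box within 0.1 px, canister within about 1.2 px (roughly 2 mm), and the round box is central in the carton. Handing in.

Run:
```python
from rig import env
print(env.finish_job()); print(env.state()["time_s"])
```

```text
the job is handed in; nothing more can be done
None
the job is handed in; nothing more can be done
```

I moved the bottle and then the canister to the mat and set the round box in the carton. Then I put the canister and the bottle back where they had been and handed the job in just after 38 s. The hand-in gives no verdict, so this rests on my own last checks:

- **Bottle and square box:** they match the starting top picture to about 0.1 px, so no visible movement.
- **Canister:** it appears shifted by about 1.2 px, roughly 2 mm. Part of that may come from the round box no longer being beside it in the picture.
- **Round box:** the wrist camera put it about 3 mm from the carton's centre, against the 15 mm allowed.
- **All pieces:** they looked upright in the last pictures. The gripper was open and well clear of everything.

No check failed. The top and scene cameras disagreed by up to about 6 mm across the board at the start. I put the bottle and canister back at the arm positions recorded when I first gripped them, so their return did not depend on the cameras.

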